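# Set a spring hold-in with a feeler blade

## Robot

A 6-joint arm with a two-finger parallel gripper is mounted at the origin on the work surface. World frame = base frame: x ahead of the robot, y to its left, z up, the work surface at z = 0. Lengths are in m, angles in degrees, forces in N, time in s.
With the tool pointing down it reaches from about 0.25 to 0.725 m from the base axis. Payload 9.7 kg.
Tool frame: the origin (TCP) lies at the very end of the fingers, on their centre line; the grasp point (between the pads) lies 19 mm behind it (bot.pinch_z is the distance from the TCP to the grasp point, in m); x points along the fingers, z is the direction in which the jaws open and shut, and the axes are right-handed (so a half turn about x gives the same grasp; the last joint's range is limited). The gripper opens to 85 mm and grips with 20 to 120 N. Pads are 22 mm wide; open, the fingers measure 114 mm over their backs; the gripper's body (76 mm by 85 mm) begins 54 mm behind the grasp point. The pads swing forward as they close: fully open they stand 13 mm farther back than shut.
Start: joints at [-66.177, 4.979, 10.078, 95.1, 0, 90], TCP at [0.222, -0.503, 0.231] pointing down, gripper open.
Joint ranges: [-179.16, 179.16], [-48.56, 103.87], [-65.8, 70.77], [-126.05, 130.52], [-82.76, 87.17], [-180, 180]. Speed limits (degrees/s): [127.2, 127.2, 147.25, 180, 180, 180].

## Interface

Orientations are given as [roll, pitch, yaw] about the fixed x, y, z axes, in that order (R = Rz(yaw) Ry(pitch) Rx(roll)).
In Python, from workcell import bot gives the robot as it stands.
- The arm moves only by the tool play_rows, never from a script. Its argument "rows" is a list of rows, each a list of 3 entries, a list of its own where there are three numbers: the shift along the tool's x, y, z in cm, then the turn about the tool's x in degrees, then the finger opening in cm, from 0 to 8.54. A call has 1 to 12 rows; each row is the pose to reach, as a shift and turn from the pose commanded when the call began, along the tool's axes at that moment; what a row does not reach only later rows make up. A row lasts 1/12 s, in which the tool goes at most 41.7 mm and 7.16 degrees, less where a joint would pass 70% of its speed; a pose out of reach is approached as far as the arm can. A call with a gripper value outside its range is refused whole. The fingers move at their own pace and stop on an object; "squeeze" is the grip in N (left out, the last holds). Time passes only in rows, so rows that repeat a pose let the fingers close. It gives the time, the measured TCP pose, the force and the opening at its end, in the units of the state.
- bot.get_obs(): the state, without advancing time (a new reading comes with each control period).
- bot.camera(name): name is "scene" or "top" or "wrist"; returns (picture, depth): 384x512x3 uint8, blue, green, red; 384x512 float32, m along the optical axis (not along the pixel's ray), 0 where there is no reading.
- bot.camera_model(name): a dict with "fx", "fy", "cx", "cy" (pixels), "origin" and "attitude" of the camera in the world; the wrist camera has in their place "mount" (4x4, takes a point from camera to tool coordinates, whose origin is the TCP and whose axes are the tool frame's). Camera axes: x right, y down, z forward; pixel columns grow to the right and rows downward; lengths in m; the calibration is good to about 2 mm. A picture is of the moment at which its call begins: read the wrist's pose just before it. camera_model takes no time and is no camera call.
- bot.job_done(): hands the job in, once; it reports no verdict.
The state is a dict: "time": time; "q": joint angles; "qd": joint speeds; "joint_efforts": joint torques, N m; "ee_pos": TCP position; "tcp_rot": TCP orientation; "wrist_force": force on the tool from outside, world axes, zero at the start; "torque": the same for the moment, N m; "opening": finger opening in m.
Only numpy, scipy, OpenCV 4.12 (cv2) and the standard library are available. Lean on these libraries where they do the work, as an engineer would, in place of code of your own. Each camera call takes 0.05 s, during which the arm holds its last target.

## Task

Set the spring hold-in of the carving jig with the feeler blade: take the blade from the blue pad and slide it on edge into the gap along the fence until its nose is past the orange shoe, let go of it, then push the holder up by its black knob until the shoe bears on the blade and its spring gives by about 4 mm, and let go. Draw the blade back out along the fence by its handle, feeling the shoe drag lightly on it, and stand it back upright on the blue pad, leaving the holder as set. Never drive the shoe hard back, and leave the other things on the bench alone.

Things in the scene. Friction and masses are not known exactly. Their poses are not given: they have to be found in the camera images.
- fence_face (a point): Fixed point on the pale wooden fence's working face, level with the plywood bed's top (12 mm above the table), opposite the shoe's middle. z is up, y points square into the fence (the way the holder closes the gap), x runs along the gap, away from the end where the blade goes in. The gap lies at y < 0. The fence spans x = -55 to 115 mm, y = 0 to 28 mm, 40 mm high above the bed.
- knob_grip (a point): Point to grip at the middle of the round black knob (32 mm diameter, 72 mm above the bed, top 20 mm higher) on the green holder block (74 mm along the fence, 56 wide, 39 high). Axes as fence_face. The holder slides along y, stays where it is left, resists with a steady 8 N. The extended shoe's face is 60 mm ahead (+y) of this point.
- holder (a joint): How far the holder has been slid towards the fence, m: at 0 the extended shoe is 36 mm from the fence, at 0.036 it would touch it. So the free gap is 36 mm less this value. It starts between 0 and 12 mm.
- shoe_face (a point): Middle of the working face of the orange sprung shoe in front of the holder, 18 mm above the bed; the shoe is 46 mm along the fence, 30 mm high, 14 mm thick. The axes are those of fence_face.
- shoe (a joint): How far the shoe has been pushed back into the holder against its spring, m: 0 is extended, 0.011 is hard back. The spring starts at 1.5 N and grows by 0.5 N per mm. When set right on the blade it reads about 0.004 (about 3.5 N).
- blade_grip (a point): Point to grip on the dark wooden upright handle of the feeler blade, 58 mm above its foot. The handle, 26 mm (x) x 22 mm (y) x 80 mm tall, stands on its own. The aluminium blade, 8 mm thick (y), 30 mm high, on edge, lower edge level with the handle's foot, sticks out along +x; its nose is 125 mm from this point. z is up. Weighs about 0.16 kg. Starts on the pad.
- blade_nose (a point): Middle of the blade's nose end, 15 mm above its lower edge. The axes are those of blade_grip.
- pad_center (a point): Centre of the top of the blue pad (190 mm along x by 90 mm along y, 4 mm thick, fixed), where the blade starts and must finally stand, with the handle anywhere over the pad.
- blade: The feeler blade as a whole; origin at the foot of the handle, on its axis, axes as blade_grip.
- mallet: Carver's mallet with a black head, 222 mm tall, standing on its head beyond the jig; bystander. Origin under its centre.
- walnut_block: Dark wood block 55 x 120 x 40 mm beyond the pad; bystander. Origin under its centre.
- offcut: Small pale offcut 30 x 45 x 22 mm lying on the jig's bed at its far corner; bystander. Origin under its centre.
- gouge_red: Carving gouge with a red handle, 200 mm long, lying on the left; bystander. Origin under the handle.
- gouge_wood: Carving gouge with a wooden handle, 200 mm long, lying on the right; bystander. Origin under the handle.
- jig: The jig: plywood bed 250 x 250 x 12 mm with fence, green holder and shoe, fixed, turned by up to 15 degrees. Origin 12 mm below fence_face, same axes. The bed spans x = -125 to 125 mm, y = -200 to 50 mm, so the blade's handle stands on it too.

How it is judged:
By the outcome, as a careful person would: the job done as asked, in the order asked, and still so for the second after the job is handed in, with the robot touching nothing.
It also fails if it takes over 61 s, if anything falls off the work surface, if the arm or the gripper's body presses on something with over 40 N, if the wrist force passes 120 N, or if a joint passes its speed limit or range.

## Working session

There is one attempt and no reset: what is moved stays moved. The work goes in short steps, Python scripts to look and compute and a tool call to move; the robot and the scene stay as the last step left them, time stands still between calls to the robot, and variables do not carry over. Pictures are saved under pics/ and viewed, and the job is handed in when it is done.

Besides the shell and the picture viewer there is one more tool, called after ">>>" as a command line: name --argument value ..., lists and objects as JSON in quotes. play_rows: Moves the arm, as the interface text tells. Its arguments: {"type":"object","properties":{"rows":{"type":"array"},"squeeze":{"type":"number"}},"required":["rows"]}

```bash
ls; mkdir -p pics
python3 - <<'E'
from workcell import bot
import cv2,numpy as np
print(bot.get_obs(), bot.pinch_z)
for n in ("scene","top"):
    p,d=bot.camera(n); cv2.imwrite(f"pics/{n}0.png",p); np.save(f"{n}0.npy",d); print(n,bot.camera_model(n))
print(bot.camera_model("wrist"))
E
```

```text
pics
{'time': 0.0, 'q': array([-6.61757072e+01,  5.01252035e+00,  1.00352018e+01,  9.50999925e+01,
       -8.71273325e-04,  9.00004880e+01]), 'qd': array([-0.01330999,  0.08466355, -0.00621616,  0.00792854,  0.0220057 ,
       -0.0808714 ]), 'joint_efforts': array([-1.58519371e-03, -5.20395076e+01,  4.64799428e+01,  1.63186959e-02,
       -7.32659851e-05,  3.85988244e-05]), 'ee_pos': array([ 0.22206785, -0.50292833,  0.23057614]), 'tcp_rot': array([-179.35383249,   89.92268407,  114.46997294]), 'wrist_force': array([ 0.05617779,  0.03042939, -0.0808924 ]), 'torque': array([-0.05870186,  0.02881886,  0.06094871]), 'opening': 0.08533703615175642} 0.0187
scene {'fx': 403.83370848607973, 'fy': 403.83370848607973, 'cx': 256.92028248913755, 'cy': 187.30895006131826, 'origin': array([ 0.98719454, -0.4862588 ,  0.91524585]), 'attitude': array([-140.77224907,    0.66739741,   38.41856912])}
top {'fx': 395.1023934588294, 'fy': 395.1023934588294, 'cx': 253.01771812811364, 'cy': 194.0838240196151, 'origin': array([0.44897911, 0.0129045 , 1.41635362]), 'attitude': array([-174.35125801,    0.6215231 ,  -88.62865643])}
{'fx': 305.46404458798, 'fy': 305.46404458798, 'cx': 255.22255153415205, 'cy': 190.55029898619284, 'mount': array([[ 9.56801457e-04, -2.73583121e-01,  9.61847888e-01,
        -1.42801570e-01],
       [ 1.14791194e-03, -9.61847394e-01, -2.73584122e-01,
         6.92448552e-02],
       [ 9.99998883e-01,  1.36588236e-03, -6.06247657e-04,
        -4.68346997e-04],
       [ 0.00000000e+00,  0.00000000e+00,  0.00000000e+00,
         1.00000000e+00]])}
```

View pics/scene0.png

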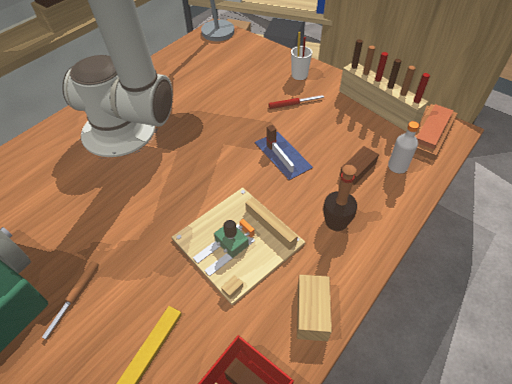

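View pics/top0.png

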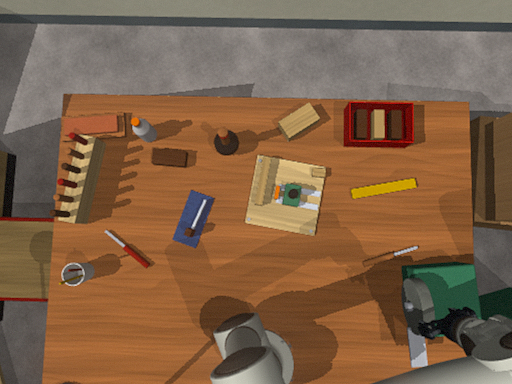

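```bash
cat > h.py <<'E'
import numpy as np,cv2
from scipy.spatial.transform import Rotation as R
from workcell import bot
def cam(n,obs=None):
    m=bot.camera_model(n)
    T=np.eye(4)
    if n=="wrist":
        B=np.eye(4);B[:3,:3]=R.from_euler('xyz',obs['tcp_rot'],degrees=True).as_matrix();B[:3,3]=obs['ee_pos']
        T=B@m['mount']
    else:
        T[:3,:3]=R.from_euler('xyz',m['attitude'],degrees=True).as_matrix();T[:3,3]=m['origin']
    K=np.array([[m['fx'],0,m['cx']],[0,m['fy'],m['cy']],[0,0,1]])
    return K,T
def onplane(K,T,uv,z):
    d=T[:3,:3]@np.linalg.inv(K)@np.array([uv[0],uv[1],1.]);o=T[:3,3]
    return o+d*(z-o[2])/d[2]
def proj(K,T,P):
    P=np.atleast_2d(P);c=(P-T[:3,3])@T[:3,:3];u=c@K.T;return u[:,:2]/u[:,2:]
def cloud(K,T,d):
    v,u=np.mgrid[:d.shape[0],:d.shape[1]]
    c=np.stack([u,v,np.ones_like(u)],-1)@np.linalg.inv(K).T*d[...,None]
    return c@T[:3,:3].T+T[:3,3]
def tri(rays):
    A=np.zeros((3,3));b=np.zeros(3)
    for K,T,uv in rays:
        d=T[:3,:3]@np.linalg.inv(K)@np.array([uv[0],uv[1],1.]);d/=np.linalg.norm(d);M=np.eye(3)-np.outer(d,d);A+=M;b+=M@T[:3,3]
    return np.linalg.solve(A,b)
def snap(n,name):
    o=bot.get_obs() if n=="wrist" else None
    K,T=cam(n,o);p,d=bot.camera(n)
    cv2.imwrite(f"pics/{name}.png",p);np.savez(f"{name}.npz",p=p,d=d,K=K,T=T);return p,d,K,T
E
python3 - <<'E'
from h import *
for n,(x0,y0,w,h) in {"top":(165,140,170,110),"scene":(165,120,150,185)}.items():
    p=cv2.imread(f"pics/{n}0.png");s=min(800/w,600/h)
    cv2.imwrite(f"pics/{n}0z.png",cv2.resize(p[y0:y0+h,x0:x0+w],None,fx=s,fy=s,interpolation=cv2.INTER_CUBIC));print(n,s)
K,T=cam("top");c=cloud(K,T,np.load("top0.npy"))
for uv in [(100,300),(290,225),(265,170),(292,194),(188,233),(205,205),(186,215),(227,140)]: print(uv,c[uv[1],uv[0]].round(4))
E
```

```text
top 4.705882352941177
scene 3.2432432432432434
(100, 300) [ 0.2008  0.5631 -0.0034]
(290, 225) [ 0.4804 -0.1018  0.016 ]
(265, 170) [ 0.6693 -0.0089  0.05  ]
(292, 194) [ 0.5811 -0.0992  0.11  ]
(188, 233) [0.444  0.2454 0.0867]
(205, 205) [0.5443 0.2014 0.0149]
(186, 215) [0.5075 0.2695 0.0047]
(227, 140) [0.746  0.1177 0.1644]
```

View pics/top0z.png

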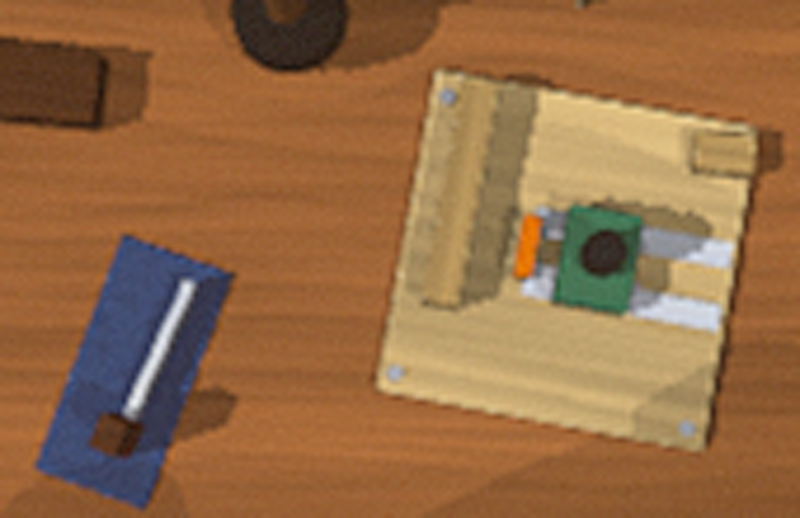

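View pics/scene0z.png

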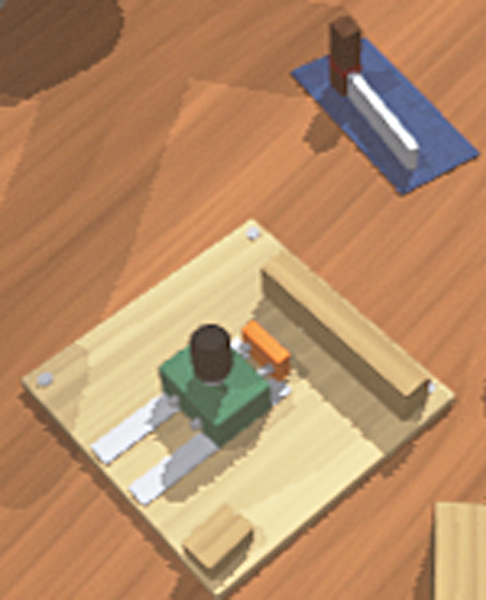

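```bash
cat >> h.py <<'E'
def axes(obs): return R.from_euler('xyz',obs['tcp_rot'],degrees=True).as_matrix()
def plan(target,zdir_deg=None,base=None):
    """target TCP world; heading of tool z (deg in world xy). prints shift in cm & turn"""
    o=bot.get_obs();M=axes(o);p=o['ee_pos']
    s=M.T@(np.array(target)-p)*100
    t=0
    if zdir_deg is not None:
        zh=np.degrees(np.arctan2(M[1,2],M[0,2]));t=-(zdir_deg-zh)  # x down -> positive turn about x is cw from above
        t=(t+180)%360-180
    return s.round(2),round(t,2)
E
python3 - <<'E'
from h import *
K,T=cam("top")
f=lambda u,v:(u/4.7059+165-.5+.1,v/4.7059+140-.4)
cs=[onplane(K,T,f(*a),.012) for a in [(435,68),(758,125),(705,450),(378,390)]]
for c in cs: print(c.round(4))
a=cs[0]-cs[3];b=cs[1]-cs[2];print("xdir",np.degrees(np.arctan2(a[1],a[0])),np.degrees(np.arctan2(b[1],b[0])),[np.linalg.norm(cs[i]-cs[i-1]) for i in range(4)])
c=np.mean(cs,0);print("centre",c)
ps=[onplane(K,T,f(*a),.004) for a in [(125,236),(232,275),(145,508),(37,466)]]
print(np.mean(ps,0));a=ps[0]-ps[3];print("pad",np.degrees(np.arctan2(a[1],a[0])),[np.linalg.norm(ps[i]-ps[i-1]) for i in range(4)])
n=onplane(K,T,f(190,282),.034);h=onplane(K,T,f(117,433),.084);print(n,h,np.degrees(np.arctan2(*(n-h)[1::-1])),np.linalg.norm((n-h)[:2]))
print("knob",onplane(K,T,f(605,252),.104))
o=bot.get_obs();print(axes(o).round(3))
E
```

```text
[0.7329 0.0204 0.012 ]
[ 0.6941 -0.2269  0.012 ]
[ 0.4466 -0.1887  0.012 ]
[0.4857 0.0577 0.012 ]
xdir -8.58008835381218 -8.774897067662518 [np.float64(0.25006063236702725), np.float64(0.25035903544462845), np.float64(0.25051367407152103), np.float64(0.2495102950695315)]
centre [ 0.58981759 -0.0843542   0.012     ]
[0.49624176 0.24311126 0.004     ]
pad -18.717819486631242 [np.float64(0.18631819028041569), np.float64(0.08760879138774343), np.float64(0.18765892783887195), np.float64(0.08811444628223841)]
[0.56223842 0.19958693 0.034     ] [0.44870751 0.24117409 0.084     ] -20.11813000545159 0.12090805657802738
knob [ 0.58460352 -0.10353746  0.104     ]
[[-0.001  0.915  0.404]
 [ 0.001  0.404 -0.915]
 [-1.    -0.    -0.001]]
```

Run:
```python
from h import *
print(plan([0.48,-0.05,0.26],81.3))
```

```text
(array([ -2.9 ,  41.89, -31.02]), np.float64(-147.48))
```

>>> play_rows --rows '[[[-2.9,41.9,-31],-147,8.5],[[-2.9,41.9,-31],-147,8.5],[[-2.9,41.9,-31],-147,8.5],[[-2.9,41.9,-31],-147,8.5],[[-2.9,41.9,-31],-147,8.5],[[-2.9,41.9,-31],-147,8.5],[[-2.9,41.9,-31],-147,8.5],[[-2.9,41.9,-31],-147,8.5],[[-2.9,41.9,-31],-147,8.5],[[-2.9,41.9,-31],-147,8.5],[[-2.9,41.9,-31],-147,8.5],[[-2.9,41.9,-31],-147,8.5]]'

```text
time: 1.1
ee_pos: [0.4698, -0.0673, 0.2591]
tcp_rot: [-66.1, 90.0, -46.0]
wrist_force: [0.8, -0.9, 0.7]
opening: 0.0851
```

Run:
```python
from h import *
o=bot.get_obs();print(o['q'].round(1),o['ee_pos'].round(3))
print(plan([0.48,-0.05,0.26],81.3))
```

```text
[-8.1 -4.6  3.6 98.2 -0.  61.7] [ 0.47  -0.067  0.259]
(array([-0.09,  1.27,  1.55]), np.float64(-61.17))
```

>>> play_rows --rows '[[[0,1,1.5],-61.2,8.5],[[0,1,1.5],-61.2,8.5],[[0,1,1.5],-61.2,8.5],[[0,1,1.5],-61.2,8.5],[[0,1,1.5],-61.2,8.5],[[0,1,1.5],-61.2,8.5],[[0,1,1.5],-61.2,8.5],[[0,1,1.5],-61.2,8.5],[[0,1,1.5],-61.2,8.5],[[0,1,1.5],-61.2,8.5],[[0,1,1.5],-61.2,8.5]]'

```text
time: 2.02
ee_pos: [0.48, -0.0549, 0.2588]
tcp_rot: [96.2, 90.0, 177.0]
wrist_force: [-0.0, -0.2, -0.2]
opening: 0.0853
```

Run:
```python
from h import *
snap("wrist","w1");o=bot.get_obs();print(o['q'].round(1),o['ee_pos'],axes(o).round(3))
p=cv2.imread("pics/w1.png");cv2.imwrite("pics/w1b.png",cv2.resize(p,(800,600),interpolation=cv2.INTER_CUBIC))
```

```text
[-6.5 -3.4  4.7 98.1  0.   2.7] [ 0.48002412 -0.05489843  0.25887565] [[-0.    -0.987  0.16 ]
 [ 0.     0.16   0.987]
 [-1.     0.     0.   ]]
```

View pics/w1b.png

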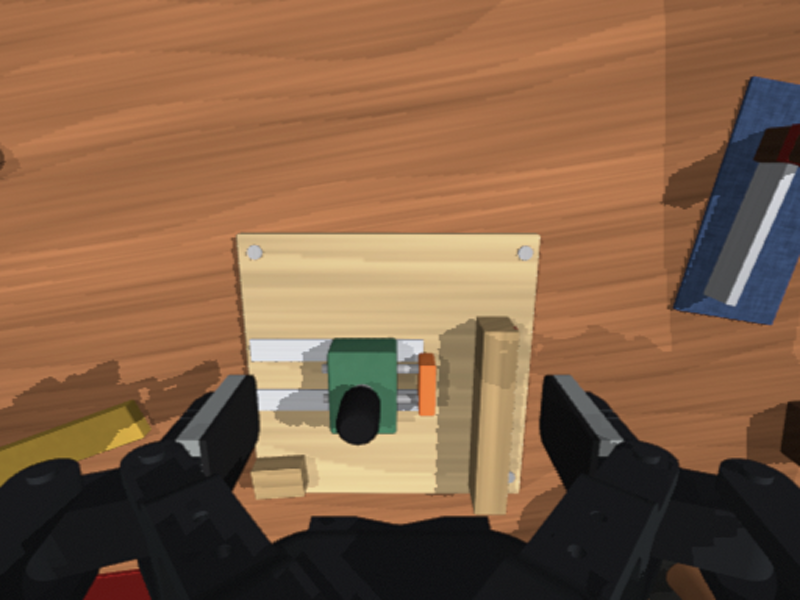

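Run:
```python
from h import *
p=cv2.imread("pics/w1.png")
c=p[140:335,145:350];cv2.imwrite("pics/w1c.png",cv2.resize(c,None,fx=3,fy=3,interpolation=cv2.INTER_CUBIC))
```

```text
(no output)
```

View pics/w1c.png

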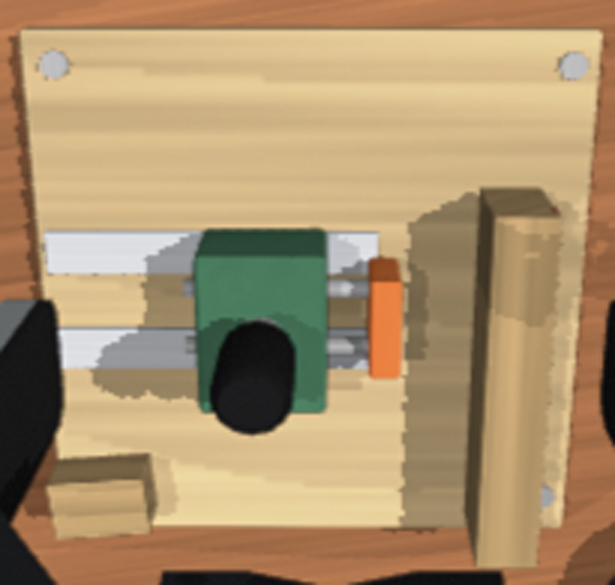

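Run:
```python
from h import *
D=np.load("w1.npz");K,T=D['K'],D['T']
f=lambda u,v:((u+.5)/3-.5+145,(v+.5)/3-.5+140)
P={}
for n,u,v,z in [("bedNL",21,30,.012),("bedNR",602,30,.012),("bedFR",563,525,.012),("fN_bot",480,188,.012),("fN_top",497,214,.052),("fF_top",475,566,.052),("fFR_top",536,566,.052),("fNR_top",560,214,.052),
 ("shoeN_top",370,281,.045),("shoeNf_top",402,281,.045),("shoeFf_top",402,379,.045),("knobtop",255,392,.104)]:
    P[n]=onplane(K,T,f(u,v),z);print(n,P[n].round(4))
h=lambda a,b:np.degrees(np.arctan2(*(P[b]-P[a])[1::-1]))
print(h("bedNL","bedNR")-90,h("fN_top","fF_top"),h("fNR_top","fFR_top"),h("bedNR","bedFR"),h("shoeNf_top","shoeFf_top"))
th=np.radians(-8.7);x=np.array([np.cos(th),np.sin(th),0]);y=np.array([-np.sin(th),np.cos(th),0])
o0=np.array([.6012,-.0102,.012])
for n in P: print(n,((P[n]-o0)@x*1000).round(1),((P[n]-o0)@y*1000).round(1))
c=cloud(K,T,D['d']);
for uv in [(330,110),(420,60),(520,350),(385,330),(250,300),(255,400)]:
    a=f(*uv);print(uv,c[int(round(a[1])),int(round(a[0]))].round(4))
```

```text
bedNL [ 0.446  -0.1826  0.012 ]
bedNR [0.4852 0.0617 0.012 ]
bedFR [0.7302 0.0229 0.012 ]
fN_bot [0.5474 0.0022 0.012 ]
fN_top [0.5454 0.003  0.052 ]
fF_top [ 0.713  -0.0255  0.052 ]
fFR_top [0.7174 0.002  0.052 ]
fNR_top [0.5495 0.0282 0.052 ]
shoeN_top [ 0.5694 -0.0522  0.045 ]
shoeNf_top [ 0.5716 -0.0389  0.045 ]
shoeFf_top [ 0.6174 -0.0452  0.045 ]
knobtop [ 0.5799 -0.0986  0.104 ]
-9.121280834798185 -9.653874162493093 -8.880517270550094 -8.982181799596155 -7.904827161802468
bedNL -127.3 -193.9
bedNR -125.5 53.5
bedFR 122.5 52.3
fN_bot -55.1 4.1
fN_top -57.1 4.7
fF_top 112.8 1.8
fFR_top 113.0 29.6
fNR_top -56.9 30.2
shoeN_top -25.1 -46.3
shoeNf_top -25.0 -32.8
shoeFf_top 21.3 -32.2
knobtop -7.7 -90.6
(330, 110) [ 0.5009 -0.0578  0.0123]
(420, 60) [ 0.4864 -0.0162  0.0113]
(520, 350) [0.6069 0.0059 0.0525]
(385, 330) [ 0.5935 -0.0492  0.0449]
(250, 300) [ 0.5683 -0.103   0.0497]
(255, 400) [ 0.5831 -0.0988  0.1041]
```

Run:
```python
from h import *
print(plan([0.41,0.255,0.19],70))
```

```text
(array([ 6.89, 11.86, 29.47]), np.float64(10.81))
```

>>> play_rows --rows '[[[6.9,11.9,29.5],10.8,8.5],[[6.9,11.9,29.5],10.8,8.5],[[6.9,11.9,29.5],10.8,8.5],[[6.9,11.9,29.5],10.8,8.5],[[6.9,11.9,29.5],10.8,8.5],[[6.9,11.9,29.5],10.8,8.5],[[6.9,11.9,29.5],10.8,8.5],[[6.9,11.9,29.5],10.8,8.5],[[6.9,11.9,29.5],10.8,8.5],[[6.9,11.9,29.5],10.8,8.5],[[6.9,11.9,29.5],10.8,8.5],[[6.9,11.9,29.5],10.8,8.5]]'

```text
time: 3.07
ee_pos: [0.4093, 0.2543, 0.1904]
tcp_rot: [-64.0, 90.0, 6.1]
wrist_force: [1.1, -0.1, -0.1]
opening: 0.0851
```

Run:
```python
from h import *
snap("wrist","w2");o=bot.get_obs();print(o['ee_pos'],axes(o)[:,2])
p=cv2.imread("pics/w2.png");cv2.imwrite("pics/w2b.png",cv2.resize(p,(800,600),interpolation=cv2.INTER_CUBIC))
```

```text
[0.40941612 0.25415538 0.1905074 ] [3.41465793e-01 9.39894117e-01 4.02443439e-04]
```

View pics/w2b.png

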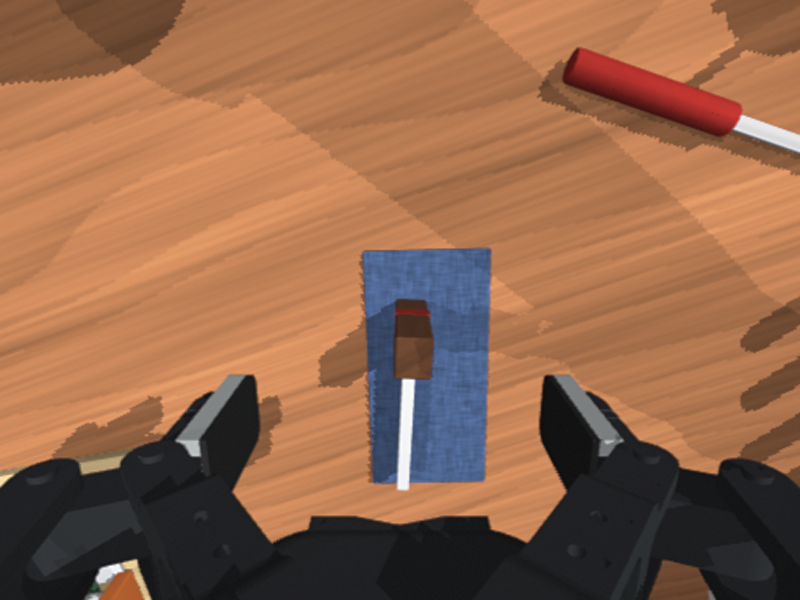

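Run:
```python
from h import *
p=cv2.imread("pics/w2.png")
c=p[180:320,215:325];cv2.imwrite("pics/w2c.png",cv2.resize(c,None,fx=4,fy=4,interpolation=cv2.INTER_CUBIC))
D=np.load("w2.npz");K,T=D['K'],D['T'];c=cloud(K,T,D['d'])
for u,v in [(264,228),(260,270),(290,200)]: print(c[v,u].round(4))
```

```text
[0.4451 0.2501 0.0843]
[0.5112 0.2237 0.034 ]
[0.4557 0.28   0.0042]
```

View pics/w2c.png

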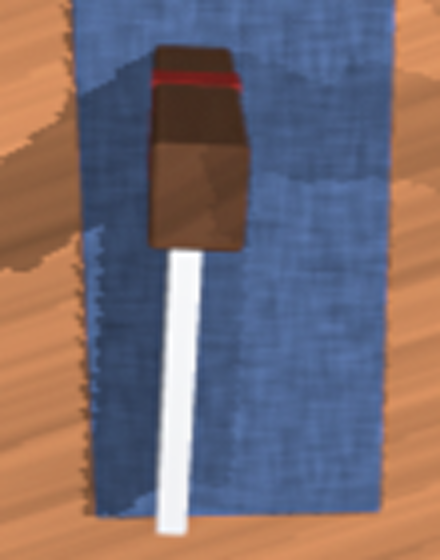

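Run:
```python
from h import *
D=np.load("w2.npz");K,T=D['K'],D['T']
f=lambda u,v:((u+.5)/4-.5+215,(v+.5)/4-.5+180)
q=lambda u,v,z:onplane(K,T,f(u,v),z)
hc=[q(152,141,.084),q(248,141,.084),q(244,248,.084),q(149,246,.084)]
h=np.mean(hc,0);n=q(172,533,.034);b0=q(185,252,.034)
print("handle",h,"sizes",[np.linalg.norm(hc[i]-hc[i-1]).round(4) for i in range(4)])
print("nose",n,np.linalg.norm((n-h)[:2]))
hd=lambda v:np.degrees(np.arctan2(v[1],v[0]))
print("heading blade",hd(n-b0),hd(n-h),"sides",hd(hc[3]-hc[0]),hd(hc[2]-hc[1]),hd(hc[1]-hc[0])-90,hd(hc[2]-hc[3])-90)
pc=[q(75,0,.004),q(97,516,.004),q(380,512,.004)];print("pad",pc,hd(pc[1]-pc[0]))
# triangulate handle top centre with top cam
f2=lambda u,v:(u/4.7059+165-.5+.1,v/4.7059+140-.4)
K2,T2=cam("top");print("tri",tri([(K,T,f(198,194)),(K2,T2,f2(117,433))]))
print(bot.get_obs()['time'],plan([h[0],h[1],.15],hd(n-h)+90))
```

```text
handle [0.44553842 0.25011903 0.084     ] sizes [np.float64(0.0249), np.float64(0.0208), np.float64(0.0254), np.float64(0.0212)]
nose [0.562447   0.20248676 0.034     ] 0.12623964305443952
heading blade -22.011063603140588 -22.167542113096644 sides -21.5506896168715 -20.787894707847755 -19.91253143851675 -21.23823624114138
pad [array([0.41182899, 0.22828446, 0.004     ]), array([0.57044637, 0.17480087, 0.004     ]), array([0.59945966, 0.25906206, 0.004     ])] -18.633397784519303
tri [0.45022735 0.24616651 0.06805212]
3.1167 (array([ 4.05, -3.53,  0.85]), np.float64(2.2))
```

>>> play_rows --rows '[[[2,-3.5,0.8],2,8.5],[[4,-3.6,0.8],2,8.5],[[4,-3.6,0.8],2,8.5],[[7,-3.6,0.8],2,8.5],[[10,-3.6,0.8],2,8.5],[[12.5,-3.6,0.8],2,8.5],[[14.7,-3.6,0.8],2,8.5],[[14.7,-3.6,0.8],2,8.5],[[14.7,-3.6,0.8],2,8.5]]'

```text
time: 3.87
ee_pos: [0.4451, 0.2497, 0.0438]
tcp_rot: [138.6, 89.9, -153.2]
wrist_force: [-0.6, -1.2, 0.1]
opening: 0.085
```

Run:
```python
from h import *
print(plan([.4455,.250,.043],68.2))
snap("wrist","w3")
p=cv2.imread("pics/w3.png");cv2.imwrite("pics/w3b.png",cv2.resize(p,(800,600),interpolation=cv2.INTER_CUBIC))
```

```text
(array([ 0.08, -0.03,  0.04]), np.float64(-0.08))
```

View pics/w3b.png

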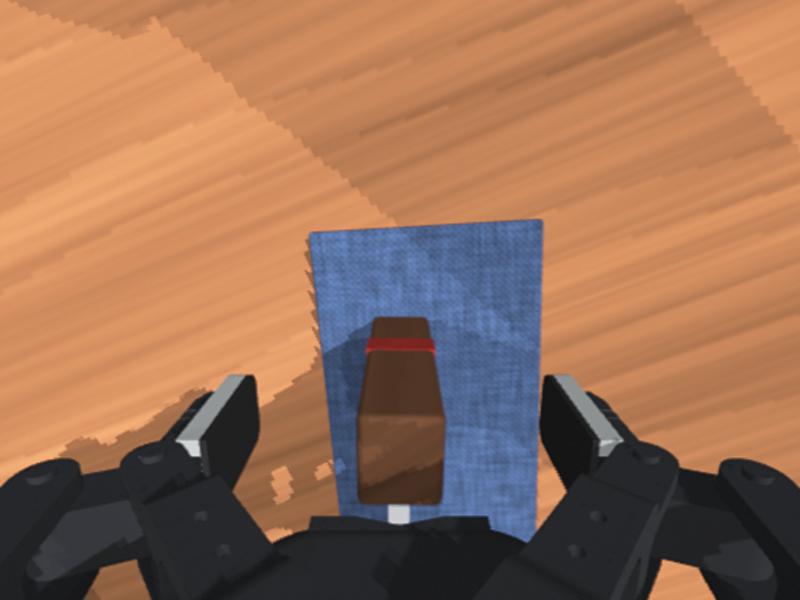

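>>> play_rows --squeeze 45 --rows '[[[0,0,0],0,0],[[0,0,0],0,0],[[0,0,0],0,0],[[0,0,0],0,0],[[0,0,0],0,0],[[0,0,0],0,0],[[0,0,0],0,0],[[0,0,0],0,0]]'

```text
time: 4.58
ee_pos: [0.4456, 0.2506, 0.0435]
tcp_rot: [-37.7, 90.0, 30.5]
wrist_force: [-0.6, -0.2, 5.4]
opening: 0.0217
```

Run:
```python
from h import *
th=np.radians(-8.95);x=np.array([np.cos(th),np.sin(th),0]);y=np.array([-np.sin(th),np.cos(th),0])
O=np.array([.6015,-.0085,.012])
print(O-0.19*x-.012*y)
print(plan(O-.200*x-.012*y+np.array([0,0,.11]),81.05))
```

```text
[0.41194648 0.00920488 0.012     ]
(array([ -7.86,  -4.87, -23.88]), np.float64(-12.88))
```

>>> play_rows --rows '[[[-1.5,0,0],0,0],[[-4,0,0],0,0],[[-7.9,-1,-3],-4,0],[[-7.9,-4.9,-23.9],-12.9,0],[[-7.9,-4.9,-23.9],-12.9,0],[[-7.9,-4.9,-23.9],-12.9,0],[[-7.9,-4.9,-23.9],-12.9,0],[[-7.9,-4.9,-23.9],-12.9,0],[[-7.9,-4.9,-23.9],-12.9,0],[[-7.9,-4.9,-23.9],-12.9,0],[[-7.9,-4.9,-23.9],-12.9,0],[[-7.9,-4.9,-23.9],-12.9,0]]'

```text
time: 5.58
ee_pos: [0.4021, 0.0108, 0.1218]
tcp_rot: [62.7, 90.0, 143.8]
wrist_force: [0.4, -0.5, -2.5]
opening: 0.0216
```

Run:
```python
from h import *
o=bot.get_obs();print(o['ee_pos'],np.degrees(np.arctan2(axes(o)[1,2],axes(o)[0,2])),o['wrist_force'])
for n in("wrist","scene","top"):
  p=snap(n,n[0]+"4")[0]
  if n=="wrist":p2=p
  elif n=="scene":p2=p[120:305,150:330]
  else: p2=p[140:250,165:335]
  s=min(800/p2.shape[1],600/p2.shape[0]);cv2.imwrite(f"pics/{n[0]}4b.png",cv2.resize(p2,None,fx=s,fy=s,interpolation=cv2.INTER_CUBIC))
```

```text
[0.40209963 0.01083274 0.12178089] 81.06801114590138 [ 0.43800258 -0.45722901 -2.5471862 ]
```

View pics/w4b.png

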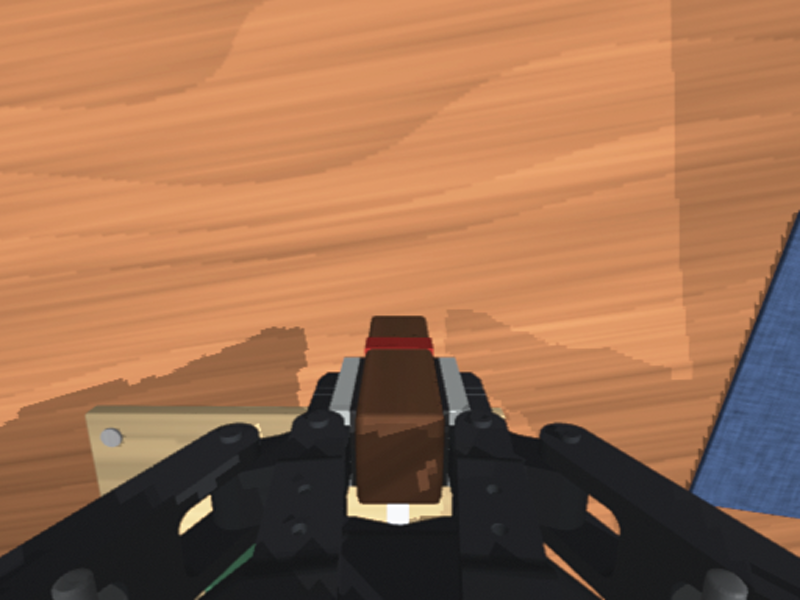

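View pics/s4b.png

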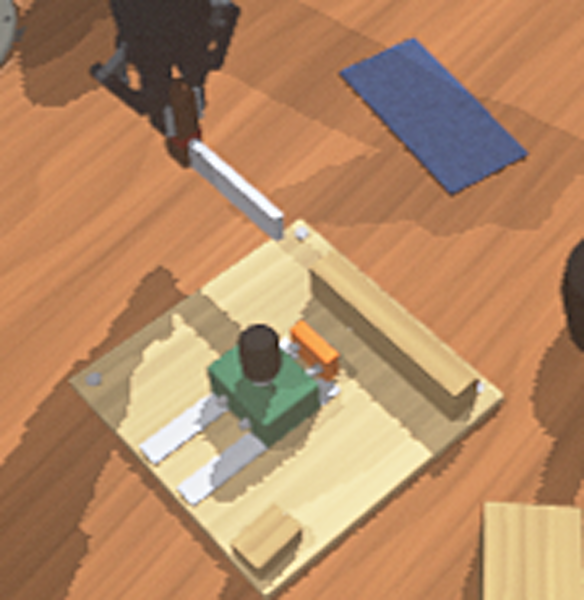

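View pics/t4b.png

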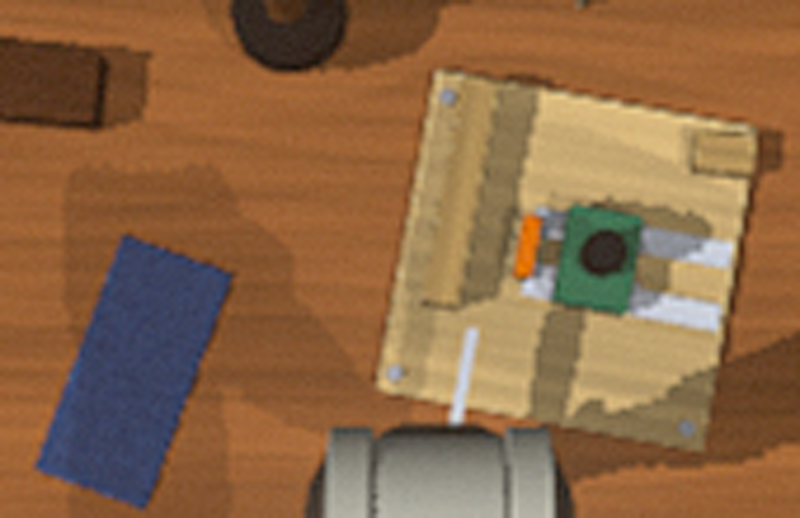

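>>> play_rows --rows '[[[2,0,0],0,0],[[4,0,0],0,0],[[5.5,0,0],0,0],[[6.5,0,0],0,0],[[6.8,0,0],0,0],[[6.8,0,0],0,0]]'

```text
time: 6.23
ee_pos: [0.4017, 0.0107, 0.0536]
tcp_rot: [99.7, 89.9, -179.1]
wrist_force: [0.3, -0.1, -0.8]
opening: 0.0214
```

```bash
cat > look.py <<'E'
import sys
from h import *
t=sys.argv[1]
o=bot.get_obs();print(o['time'],o['ee_pos'].round(4),np.degrees(np.arctan2(axes(o)[1,2],axes(o)[0,2])),o['wrist_force'].round(1))
for n,(x0,y0,w,h) in {"scene":(205,180,110,80),"top":(235,150,85,80)}.items():
  p=snap(n,n[0]+t)[0][y0:y0+h,x0:x0+w]
  s=7;cv2.imwrite(f"pics/{n[0]}{t}b.png",cv2.resize(p,None,fx=s,fy=s,interpolation=cv2.INTER_CUBIC))
E
python3 look.py 5
```

```text
6.2333 [0.4017 0.0107 0.0536] 81.11453808366655 [ 0.3 -0.1 -0.8]
```

View pics/s5b.png

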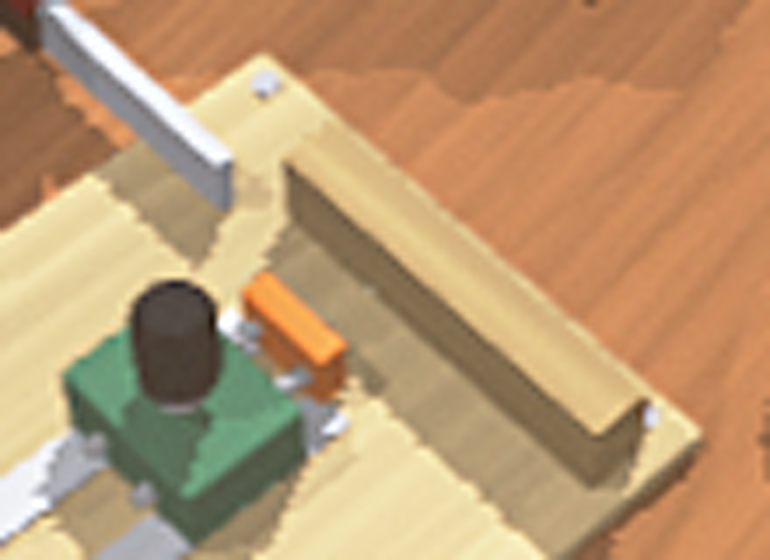

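View pics/t5b.png

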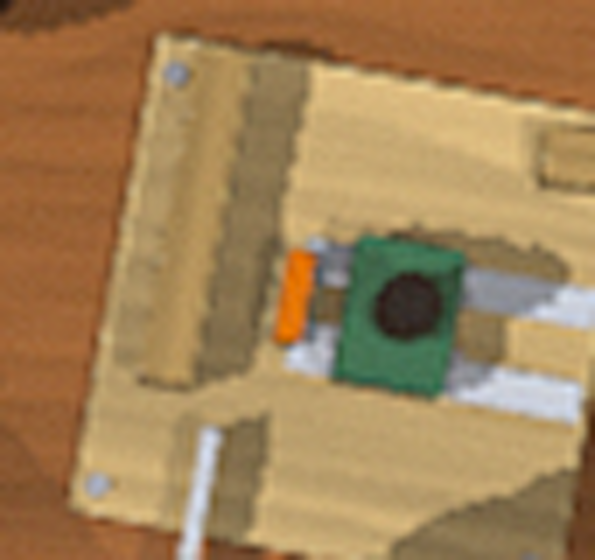

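```bash
cat > m5.py <<'E'
from h import *
def meas(t,S,Tt,zb):
  for n,L,(x0,y0) in (("s",S,(205,180)),("t",Tt,(235,150))):
    D=np.load(f"{n}{t}.npz");K,T=D['K'],D['T']
    f=lambda u,v:((u+.5)/7-.5+x0,(v+.5)/7-.5+y0)
    P={k:onplane(K,T,f(u,v),z) for k,(u,v,z) in L.items()}
    a=P['fF']-P['fN'];th=np.arctan2(a[1],a[0]);print(n,"fence heading",np.degrees(th).round(2),np.linalg.norm(a))
    x=np.array([np.cos(th),np.sin(th),0]);y=np.array([-np.sin(th),np.cos(th),0])
    O=P['fN']+.055*x
    print("O",O.round(4))
    for k in P: print(k,P[k].round(4),((P[k]-O)@x*1e3).round(1),((P[k]-O)@y*1e3).round(1))
E
python3 - <<'E'
from m5 import *
meas("5",dict(fN=(287,163,.052),fF=(597,434,.052),fNb=(290,208,.012),c0=(265,55,.012),c1=(702,432,.012),noseL=(219,173,.0445),noseR=(233,160,.0445),bL=(45,17,.0445),bR=(63,6,.0445),shN=(328,362,.045),shF=(345,348,.045),shNf=(264,272,.045)),
 dict(fN=(190,386,.052),fF=(248,58,.052),c0=(70,510,.012),c1=(157,36,.012),noseL=(200,428,.0445),noseR=(221,432,.0445),bL=(178,555,.0445),bR=(199,558,.0445),shNf=(276,342,.045),shFf=(288,252,.045),knob=(409,304,.104)),.0445)
E
```

```text
s fence heading -8.82 0.16527761010444073
O [ 0.6051 -0.0095  0.052 ]
fN [ 0.5508 -0.0011  0.052 ] -55.0 -0.0
fF [ 0.7141 -0.0264  0.052 ] 110.3 -0.0
fNb [0.5456 0.005  0.012 ] -61.0 5.2
c0 [0.4879 0.0589 0.012 ] -126.3 49.6
c1 [0.7316 0.0196 0.012 ] 120.5 48.1
noseL [ 0.5294 -0.0166  0.0445] -73.7 -18.7
noseR [ 0.5296 -0.0085  0.0445] -74.8 -10.6
bL [4.233e-01 1.000e-04 4.450e-02] -181.1 -18.4
bR [0.4251 0.0089 0.0445] -180.7 -9.5
shN [ 0.6168 -0.0582  0.045 ] 19.0 -46.3
shF [ 0.6179 -0.0496  0.045 ] 18.8 -37.7
shNf [ 0.5729 -0.0418  0.045 ] -26.9 -36.9
t fence heading -8.75 0.16695584553163448
O [ 0.6016 -0.0084  0.052 ]
fN [ 0.5473 -0.      0.052 ] -55.0 0.0
fF [ 0.7123 -0.0255  0.052 ] 112.0 0.0
c0 [0.4858 0.059  0.012 ] -124.8 49.0
c1 [0.7305 0.0205 0.012 ] 122.9 48.2
noseL [ 0.527  -0.0055  0.0445] -74.2 -8.5
noseR [ 0.5253 -0.016   0.0445] -74.3 -19.1
bL [0.464  0.004  0.0445] -137.9 -8.7
bR [ 0.4628 -0.0064  0.0445] -137.5 -19.2
shNf [ 0.5707 -0.0424  0.045 ] -25.4 -38.3
shFf [ 0.6159 -0.0475  0.045 ] 20.1 -36.5
knob [ 0.5851 -0.103   0.104 ] -2.0 -96.0
```

>>> play_rows --rows '[[[0,0,0.3],0,0],[[0,0,0.6],0,0],[[0,-1,0.6],0,0],[[0,-2.5,0.6],0,0],[[0,-4,0.6],0,0],[[0,-5.5,0.6],0,0],[[0,-7,0.6],0,0],[[0,-8.5,0.6],0,0],[[0,-10,0.6],0,0],[[0,-11,0.6],0,0],[[0,-11.5,0.6],0,0],[[0,-11.5,0.6],0,0]]'

```text
time: 7.33
ee_pos: [0.5172, -0.0016, 0.0541]
tcp_rot: [105.4, 90.0, -173.5]
wrist_force: [-0.4, -0.2, -2.0]
opening: 0.0218
```

```bash
python3 look.py 6
```

```text
7.3333 [ 0.5172 -0.0016  0.0541] 81.05889001132692 [-0.4 -0.2 -2. ]
```

View pics/s6b.png

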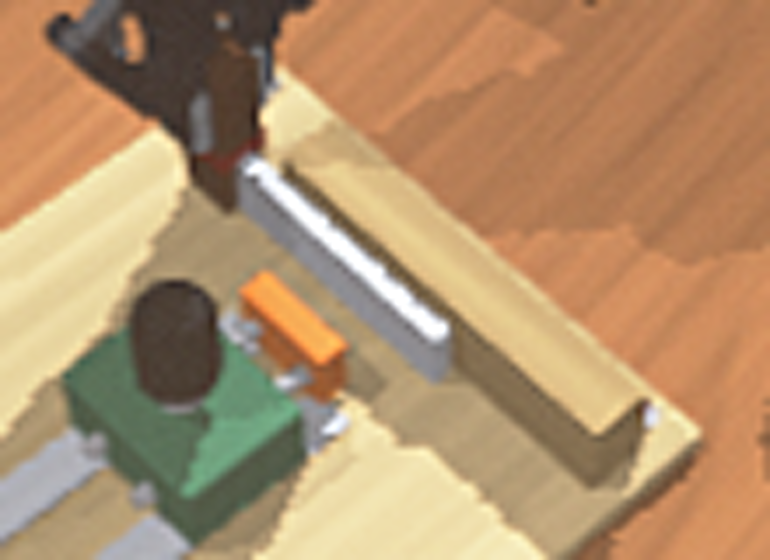

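View pics/t6b.png

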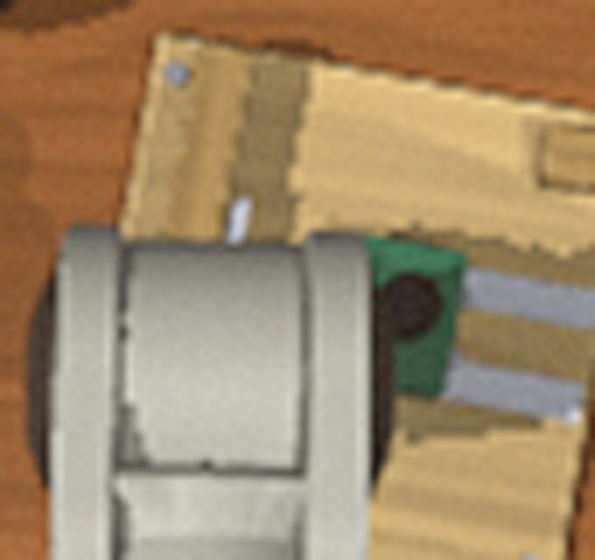

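>>> play_rows --rows '[[[0,0,0.1],0,0],[[0,0,0.2],0,0],[[0,0,0.2],0,0]]'

```text
time: 7.68
ee_pos: [0.5166, 0.0006, 0.0543]
tcp_rot: [-65.7, 90.0, 15.4]
wrist_force: [0.4, -0.3, -1.8]
opening: 0.0218
```

Run:
```python
from h import *
o=bot.get_obs();print(o['ee_pos'].round(4),o['wrist_force'].round(2))
from m5 import meas
D=dict(fN=(287,163,.052),fF=(597,434,.052),noseL=(439,339,.0445),noseR=(453,325,.0445),bL=(240,178,.0445),bR=(255,157,.0445))
meas("6",D,dict(fN=(190,386,.052),fF=(248,58,.052),noseL=(231,197,.0445),noseR=(251,201,.0445)),0)
```

```text
[0.5166 0.0006 0.0543] [ 0.43 -0.26 -1.8 ]
s fence heading -8.82 0.16527761010444073
O [ 0.6051 -0.0095  0.052 ]
fN [ 0.5508 -0.0011  0.052 ] -55.0 -0.0
fF [ 0.7141 -0.0264  0.052 ] 110.3 -0.0
noseL [ 0.6425 -0.025   0.0445] 39.3 -9.6
noseR [ 0.6428 -0.017   0.0445] 38.4 -1.6
bL [ 0.5373 -0.0135  0.0445] -66.4 -14.4
bR [ 0.5354 -0.0022  0.0445] -70.0 -3.5
t fence heading -8.75 0.16695584553163448
O [ 0.6016 -0.0084  0.052 ]
fN [ 0.5473 -0.      0.052 ] -55.0 0.0
fF [ 0.7123 -0.0255  0.052 ] 112.0 0.0
noseL [ 0.643  -0.0186  0.0445] 42.5 -3.7
noseR [ 0.6412 -0.0286  0.0445] 42.2 -13.9
```

>>> play_rows --rows '[[[0,0,0.05],0,0],[[0,0,0.1],0,0],[[0,0,0.1],0,0]]'

```text
time: 7.93
ee_pos: [0.517, 0.0015, 0.0542]
tcp_rot: [-69.5, 90.0, 11.6]
wrist_force: [0.3, -0.3, -1.3]
opening: 0.0219
```

>>> play_rows --rows '[[[0,0,0.05],0,0],[[0,0,0.1],0,0],[[0,0,0.1],0,0]]'

```text
time: 8.18
ee_pos: [0.5171, 0.0019, 0.0541]
tcp_rot: [173.4, 89.9, -105.6]
wrist_force: [-1.5, -4.0, -0.0]
opening: 0.0217
```

>>> play_rows --rows '[[[0,0,-0.08],0,0],[[0.1,0,-0.08],0,0],[[0.18,0,-0.08],0,0],[[0.18,0,-0.08],0,0]]'

```text
time: 8.52
ee_pos: [0.517, 0.0017, 0.052]
tcp_rot: [41.2, 90.0, 122.3]
wrist_force: [-0.7, -0.8, -1.8]
opening: 0.0211
```

>>> play_rows --rows '[[[0.04,0,0],0,0],[[0.08,0,0],0,0],[[0.08,0,0],0,0]]'

```text
time: 8.77
ee_pos: [0.5171, 0.0017, 0.0516]
tcp_rot: [-33.5, 90.0, 47.6]
wrist_force: [-0.2, -0.0, -0.4]
opening: 0.0212
```

>>> play_rows --rows '[[[0.05,0,0],0,0],[[0.05,0,0],0,0],[[0.05,0,0],0,3],[[0.05,0,0],0,6],[[0.05,0,0],0,6],[[0.05,0,0],0,6],[[0.05,0,0],0,6]]'

```text
time: 9.35
ee_pos: [0.5171, 0.0015, 0.0509]
tcp_rot: [121.2, 90.0, -157.7]
wrist_force: [0.4, 0.2, 0.8]
opening: 0.06
```

```bash
python3 look.py 7; python3 -c "
from h import *
snap('wrist','w7');p=cv2.imread('pics/w7.png');cv2.imwrite('pics/w7b.png',cv2.resize(p,(800,600)))"
```

```text
9.35 [0.5171 0.0015 0.0509] 81.06614468973848 [0.4 0.2 0.8]
```

View pics/s7b.png

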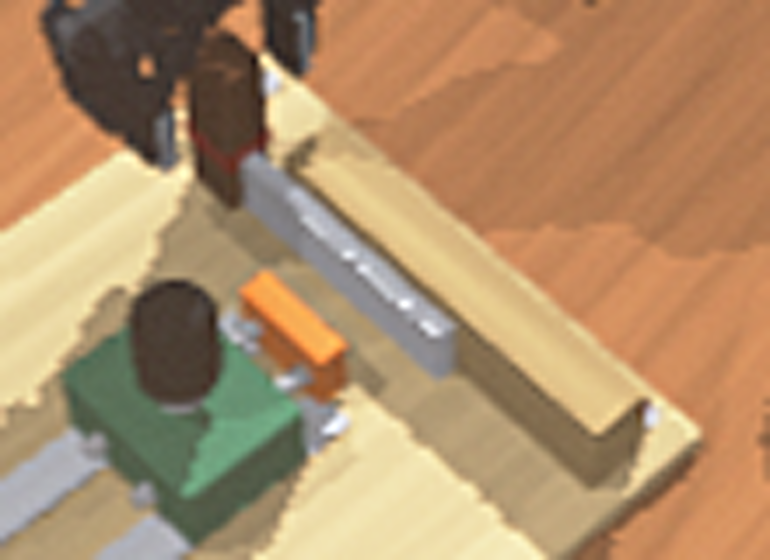

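View pics/w7b.png

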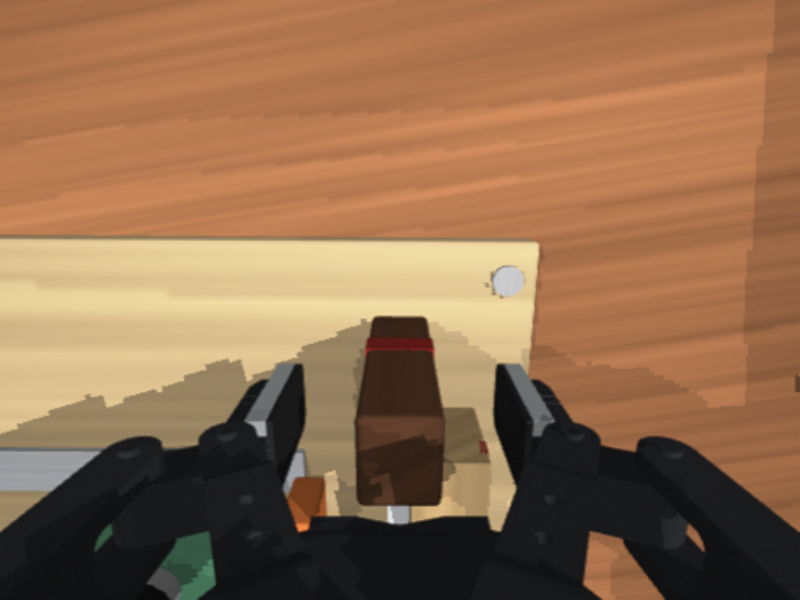

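Run:
```python
from h import *
print(plan([.5866,-.102,.15],81.1))
```

```text
(array([-9.91, -8.47, -9.15]), np.float64(-0.03))
```

>>> play_rows --rows '[[[-3,0,0],0,6],[[-7,0,0],0,8.5],[[-9.9,0,0],0,8.5],[[-9.9,-2,-2],0,8.5],[[-9.9,-5,-5],0,8.5],[[-9.9,-7.5,-8],0,8.5],[[-9.9,-8.5,-9.2],0,8.5],[[-9.9,-8.5,-9.2],0,8.5],[[-9.9,-8.5,-9.2],0,8.5]]'

```text
time: 10.25
ee_pos: [0.5868, -0.1032, 0.1493]
tcp_rot: [82.0, 89.9, 163.0]
wrist_force: [-0.7, 0.2, -0.1]
opening: 0.0847
```

```bash
python3 look.py 8; python3 -c "
from h import *
snap('wrist','w8');p=cv2.imread('pics/w8.png');cv2.imwrite('pics/w8b.png',cv2.resize(p,(800,600)))"
```

```text
10.25 [ 0.5868 -0.1032  0.1493] 80.9777365920031 [-0.7  0.2 -0.1]
```

View pics/w8b.png

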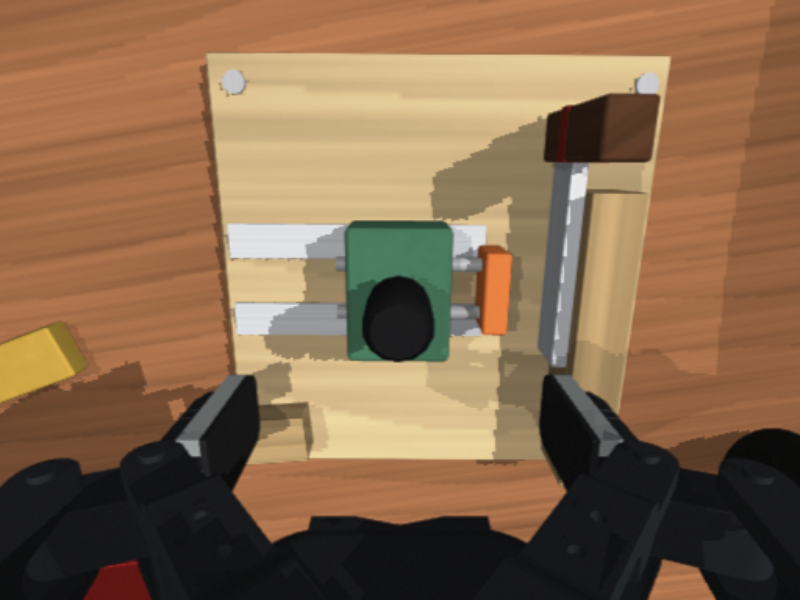

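Run:
```python
from h import *
D=np.load("w8.npz");K,T=D['K'],D['T']
k=onplane(K,T,((398.5)*.64-.5,327*.64-.5),.104);print(k)
print(plan([k[0],k[1],.065],81.07))
c=cloud(K,T,D['d']);print(c[210,254])
# handle top center for bias
h=onplane(K,T,(632*.64-.5,127*.64-.5),.092);print("handle",h)
```

```text
[ 0.58255657 -0.10130676  0.104     ]
(array([ 8.51,  0.39, -0.02]), np.float64(0.04))
[ 0.58326565 -0.10177473  0.10420108]
handle [0.51807177 0.00256863 0.092     ]
```

>>> play_rows --rows '[[[2,0.4,0],0,8.5],[[5,0.4,0],0,8.5],[[7.5,0.4,0],0,8.5],[[8.4,0.4,0],0,8.5],[[8.4,0.4,0],0,5],[[8.4,0.4,0],0,3.8],[[8.4,0.4,0],0,3.8],[[8.4,0.4,0],0,3.8],[[8.4,0.4,0],0,3.8]]'

```text
time: 11.15
ee_pos: [0.5836, -0.102, 0.0675]
tcp_rot: [-91.1, 89.9, -10.0]
wrist_force: [-0.2, -0.6, 0.4]
opening: 0.038
```

```bash
python3 -c "
from h import *
snap('wrist','w9');p=cv2.imread('pics/w9.png');cv2.imwrite('pics/w9b.png',cv2.resize(p,(800,600)))"
```

```text
(no output)
```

View pics/w9b.png

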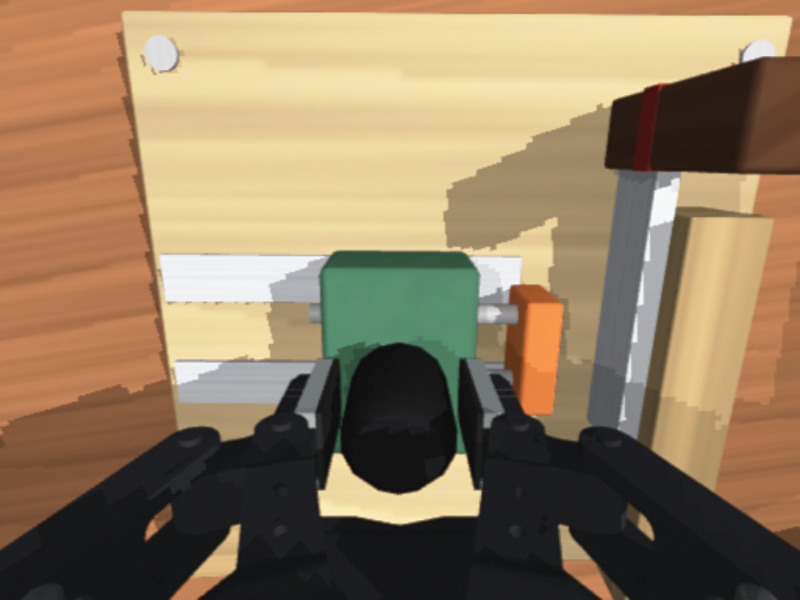

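>>> play_rows --rows '[[[0,0,0],0,2.5],[[0,0,0],0,2.5],[[0,0,0],0,2.5],[[0,0,0],0,2.5]]' --squeeze 40

```text
time: 11.53
ee_pos: [0.5833, -0.1021, 0.067]
tcp_rot: [-99.3, 89.9, -18.2]
wrist_force: [-1.5, -0.8, 5.7]
opening: 0.0308
```

>>> play_rows --rows '[[[0,0,0.2],0,2.5],[[0,0,0.4],0,2.5],[[0,0,0.6],0,2.5],[[0,0,0.8],0,2.5],[[0,0,1.0],0,2.5],[[0,0,1.2],0,2.5],[[0,0,1.4],0,2.5],[[0,0,1.6],0,2.5],[[0,0,1.8],0,2.5],[[0,0,2.0],0,2.5],[[0,0,2.2],0,2.5],[[0,0,2.4],0,2.5]]'

```text
time: 12.53
ee_pos: [0.5869, -0.0798, 0.0671]
tcp_rot: [-147.6, 89.8, -66.6]
wrist_force: [-1.3, -8.3, 5.5]
opening: 0.0308
```

```bash
python3 look.py 10; python3 -c "
from h import *
snap('wrist','w10');p=cv2.imread('pics/w10.png');cv2.imwrite('pics/w10b.png',cv2.resize(p,(800,600)))
o=bot.get_obs();print(o['wrist_force'],(o['ee_pos']-[.5171,.0018,0])@[.1552,.9879,0]*1e3-4)"
```

```text
12.5333 [ 0.5869 -0.0798  0.0671] 80.99126399510159 [-1.3 -8.3  5.5]
[-1.85379126 -6.99859931  6.31417196] -73.3622664452524
```

View pics/w10b.png

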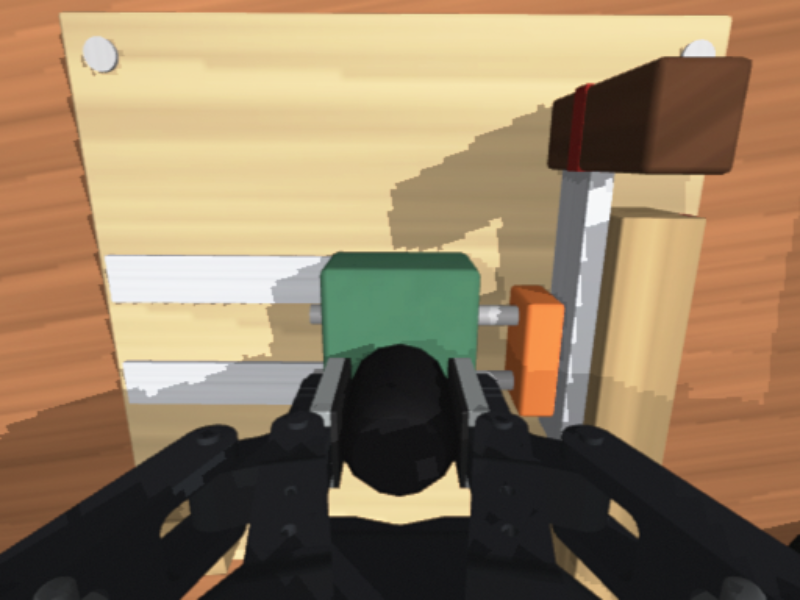

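View pics/s10b.png

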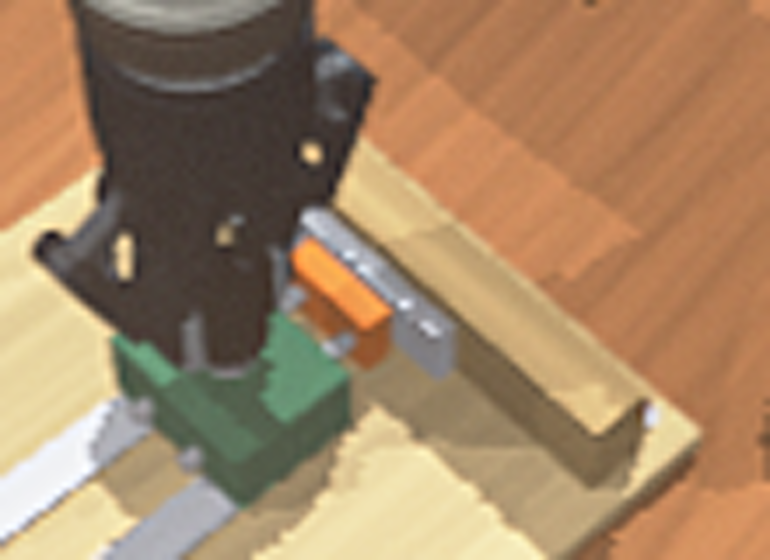

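>>> play_rows --rows '[[[0,0,0.1],0,2.5],[[0,0,0.2],0,2.5],[[0,0,0.3],0,2.5],[[0,0,0.4],0,2.5],[[0,0,0.4],0,2.5]]'

```text
time: 13.1
ee_pos: [0.5876, -0.0756, 0.067]
tcp_rot: [-143.1, 89.8, -62.1]
wrist_force: [-1.4, -7.0, 5.0]
opening: 0.0309
```

```bash
cat > sh.py <<'E'
import sys
from h import *
t=sys.argv[1]
p,d,K,T=snap('wrist','w'+t)
hsv=cv2.cvtColor(p,cv2.COLOR_BGR2HSV)
m=((hsv[...,0]>5)&(hsv[...,0]<18)&(hsv[...,1]>180)&(hsv[...,2]>120));m[:,:320]=0;m[:170]=0;m[290:]=0;m[:,370:]=0
g=cv2.inRange(hsv,(60,60,30),(90,255,255))
r=[]
for v in range(200,260,5):
    w=np.where(m[v])[0];gg=np.where(g[v,:330])[0]
    if len(w):r.append((v,w.min(),w.max(),gg.max() if len(gg) else -1))
print(r)
o=bot.get_obs();print(o['wrist_force'].round(1),((o['ee_pos']-[.5171,.0018,0])@[.1552,.9879,0]*1e3-4).round(2))
E
python3 sh.py 11; python3 -c "
from h import *
for n in('9','10','11'):
  p=np.load(f'w{n}.npz')['p'];hsv=cv2.cvtColor(p,cv2.COLOR_BGR2HSV).astype(int)
  for v in(205,225,245):print(n,v,[tuple(hsv[v,u]) for u in range(322,366,3)])
"
```

```text
[(200, np.int64(336), np.int64(339), np.int64(305)), (205, np.int64(336), np.int64(339), np.int64(305)), (210, np.int64(335), np.int64(339), np.int64(305)), (215, np.int64(335), np.int64(338), np.int64(304)), (220, np.int64(334), np.int64(338), np.int64(304)), (225, np.int64(334), np.int64(337), np.int64(304)), (230, np.int64(334), np.int64(337), np.int64(303)), (235, np.int64(334), np.int64(355), np.int64(286)), (240, np.int64(334), np.int64(354), np.int64(286)), (245, np.int64(333), np.int64(354), -1), (250, np.int64(333), np.int64(354), -1), (255, np.int64(333), np.int64(353), -1)]
[-0.6 -7.4  6.7] -69.56
9 205 [(np.int64(120), np.int64(4), np.int64(133)), (np.int64(120), np.int64(4), np.int64(133)), (np.int64(120), np.int64(4), np.int64(133)), (np.int64(10), np.int64(120), np.int64(119)), (np.int64(11), np.int64(187), np.int64(117)), (np.int64(11), np.int64(187), np.int64(202)), (np.int64(13), np.int64(177), np.int64(248)), (np.int64(13), np.int64(176), np.int64(248)), (np.int64(13), np.int64(177), np.int64(248)), (np.int64(13), np.int64(176), np.int64(248)), (np.int64(13), np.in
[... 5030 characters left out ...]
.int64(175))]
11 245 [(np.int64(0), np.int64(0), np.int64(120)), (np.int64(0), np.int64(0), np.int64(119)), (np.int64(3), np.int64(20), np.int64(114)), (np.int64(12), np.int64(194), np.int64(96)), (np.int64(11), np.int64(188), np.int64(156)), (np.int64(12), np.int64(184), np.int64(232)), (np.int64(11), np.int64(184), np.int64(232)), (np.int64(11), np.int64(184), np.int64(233)), (np.int64(11), np.int64(184), np.int64(233)), (np.int64(11), np.int64(183), np.int64(234)), (np.int64(11), np.int64(182), np.int64(235)), (np.int64(10), np.int64(163), np.int64(227)), (np.int64(110), np.int64(10), np.int64(160)), (np.int64(105), np.int64(7), np.int64(140)), (np.int64(105), np.int64(7), np.int64(140))]
```

```bash
cat > sh.py <<'E'
import sys
from h import *
def edges(p):
    hsv=cv2.cvtColor(p,cv2.COLOR_BGR2HSV).astype(float);S=hsv[...,1];out=[]
    for v in (200,205,210,215,220,225,230,238,242,246,250,254):
        s=S[v]; u=342
        while s[u]>135:u+=1
        out.append(u-1+(s[u-1]-135)/(s[u-1]-s[u]))
    return np.array(out)
if __name__=="__main__":
    t=sys.argv[1]
    p,d,K,T=snap('wrist','w'+t)
    o=bot.get_obs();print(o['wrist_force'].round(1),((o['ee_pos']-[.5171,.0018,0])@[.1552,.9879,0]*1e3-4).round(2))
    e0=edges(np.load('w11.npz')['p']);e=edges(p);print(e0.round(1),(e0-e).round(1),np.median(e0-e))
    if len(sys.argv)>2: print((edges(np.load(sys.argv[2]+'.npz')['p'])-e0).round(1))
E
python3 -c "
from sh import *
print((edges(np.load('w10.npz')['p'])-edges(np.load('w11.npz')['p'])).round(1))
K,T=cam('wrist',bot.get_obs())
y=np.array([.1552,.9879,0]);P=np.array([.5876,-.0756,.045])+y*.06
print(proj(K,T,[P,P-.004*y]))"
```

```text
[0.2 0.7 0.2 0.8 0.2 0.4 0.5 0.3 0.6 0.2 0.2 0.5]
[[357.68083719 228.68064693]
 [350.80279027 228.67796351]]
```

>>> play_rows --rows '[[[0,0,0.1],0,2.5],[[0,0,0.2],0,2.5],[[0,0,0.2],0,2.5]]'

```text
time: 13.4
ee_pos: [0.5879, -0.0739, 0.0671]
tcp_rot: [-146.5, 89.8, -65.5]
wrist_force: [-2.2, -7.9, 5.8]
opening: 0.0308
```

```bash
python3 sh.py 12
```

```text
[-1.6 -8.5  4.9] -67.82
[360.2 359.4 359.1 358.3 358.1 357.6 356.8 356.1 355.5 355.3 355.1 354.3] [1.8 1.4 2.  2.  1.8 1.7 1.7 2.  1.8 1.4 1.9 1.2] 1.798702134245957
```

>>> play_rows --rows '[[[0,0,0.1],0,2.5],[[0,0,0.2],0,2.5],[[0,0,0.2],0,2.5]]'

```text
time: 13.7
ee_pos: [0.5882, -0.0722, 0.0671]
tcp_rot: [-150.0, 89.8, -69.0]
wrist_force: [-1.6, -9.7, 6.3]
opening: 0.0306
```

```bash
python3 sh.py 13 w10; python3 look.py 13;  python3 -c "
from h import *
p=cv2.imread('pics/w13.png');cv2.imwrite('pics/w13b.png',cv2.resize(p,(800,600)))"
```

```text
[-1.7 -8.5  4.3] -66.05
[360.2 359.4 359.1 358.3 358.1 357.6 356.8 356.1 355.5 355.3 355.1 354.3] [5.  4.4 5.4 5.1 5.  4.9 4.7 5.  4.8 4.4 4.8 4.2] 4.869068561909842
[0.2 0.7 0.2 0.8 0.2 0.4 0.5 0.3 0.6 0.2 0.2 0.5]
13.75 [ 0.5882 -0.0722  0.067 ] 80.98477192877604 [-1.7 -8.5  4.3]
```

View pics/w13b.png

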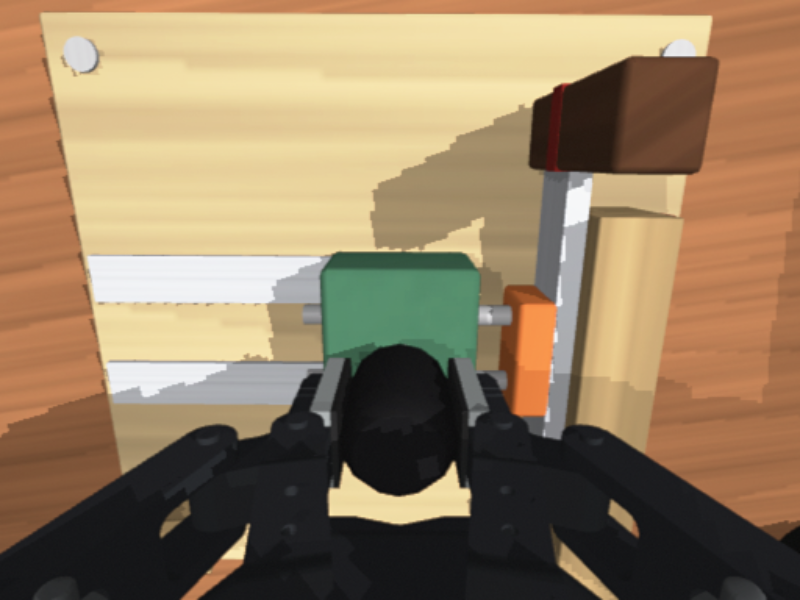

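View pics/s13b.png

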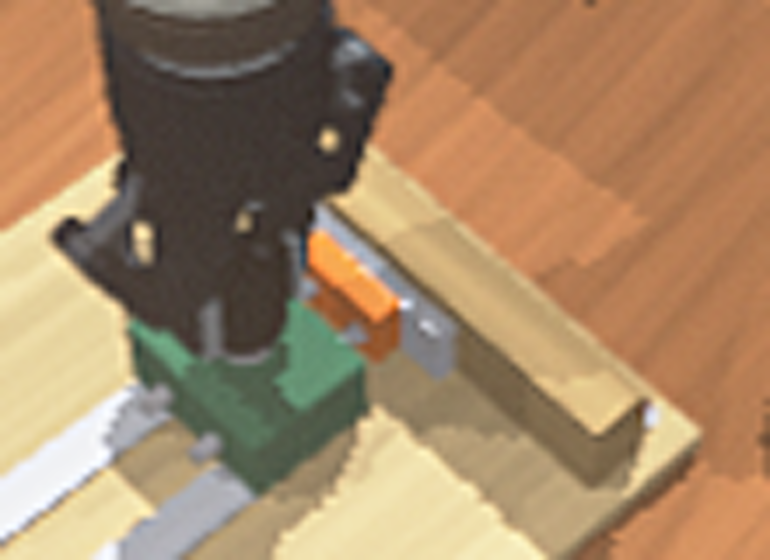

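>>> play_rows --rows '[[[0,0,0.06],0,2.5],[[0,0,0.13],0,2.5],[[0,0,0.13],0,2.5]]'

```text
time: 14.1
ee_pos: [0.5884, -0.071, 0.067]
tcp_rot: [-151.4, 89.8, -70.4]
wrist_force: [-1.6, -10.9, 5.1]
opening: 0.0311
```

```bash
python3 sh.py 14 w10
```

```text
[ -1.2 -10.8   5.1] -64.89
[360.2 359.4 359.1 358.3 358.1 357.6 356.8 356.1 355.5 355.3 355.1 354.3] [6.9 6.4 7.  7.  6.9 6.8 6.7 6.8 6.7 6.2 6.6 6.1] 6.738646384479722
[0.2 0.7 0.2 0.8 0.2 0.4 0.5 0.3 0.6 0.2 0.2 0.5]
```

>>> play_rows --rows '[[[0,0,-0.05],0,2.5],[[0,0,-0.1],0,2.5],[[0,0,-0.1],0,2.5]]'

```text
time: 14.4
ee_pos: [0.5883, -0.0711, 0.067]
tcp_rot: [-129.6, 89.9, -48.5]
wrist_force: [-1.6, -5.5, 5.2]
opening: 0.0309
```

```bash
python3 sh.py 15
```

```text
[-1.1 -5.2  5.3] -64.97
[360.2 359.4 359.1 358.3 358.1 357.6 356.8 356.1 355.5 355.3 355.1 354.3] [7.  6.8 7.4 7.1 7.  6.9 6.7 6.8 6.8 6.4 6.8 6.2] 6.844410055664838
```

Unloaded without slipping back. A little more, then open.

>>> play_rows --rows '[[[0,0,-0.06],0,2.5],[[0,0,-0.06],0,2.5],[[0,0,-0.06],0,3.8],[[0,0,-0.06],0,5],[[0,0,-0.06],0,5.5],[[0,0,-0.06],0,5.5],[[0,0,-0.06],0,5.5]]'

```text
time: 15.03
ee_pos: [0.5877, -0.0705, 0.0658]
tcp_rot: [79.0, 90.0, 160.1]
wrist_force: [0.2, -0.5, -0.7]
opening: 0.0551
```

```bash
python3 sh.py 16;python3 -c "
from h import *
p=cv2.imread('pics/w16.png');cv2.imwrite('pics/w16b.png',cv2.resize(p,(800,600)))"
```

```text
[ 0.   0.3 -0.3] -64.49
[360.2 359.4 359.1 358.3 358.1 357.6 356.8 356.1 355.5 355.3 355.1 354.3] [ 7.1  6.8  7.3  7.1  7.5  6.9  6.6  7.   7.   3.6 -1.6  4.7] 6.9522587130114175
```

View pics/w16b.png

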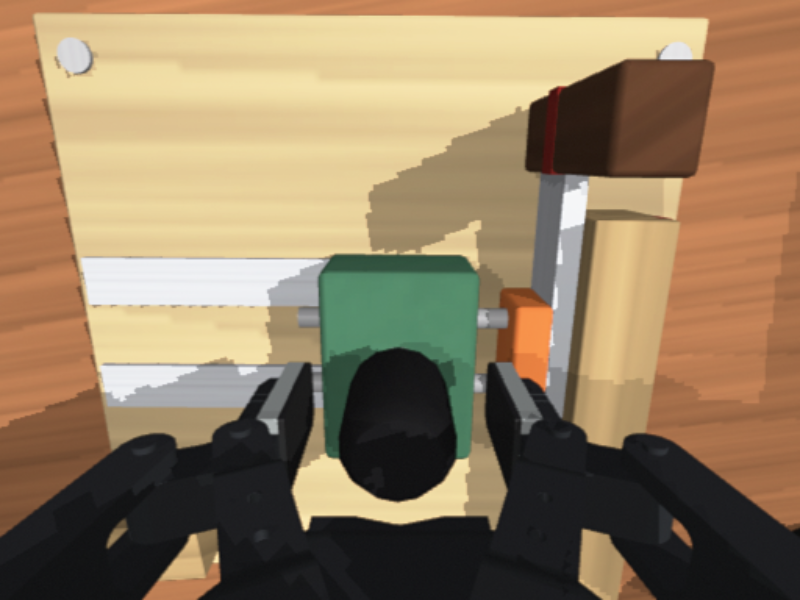

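>>> play_rows --rows '[[[-3,0,0],0,5.5],[[-7,0,0],0,6],[[-9,0,0],0,6],[[-9,0,0],0,6]]'

```text
time: 15.42
ee_pos: [0.5896, -0.0708, 0.1617]
tcp_rot: [-87.5, 89.6, -6.5]
wrist_force: [0.7, -0.5, 0.1]
opening: 0.0599
```

```bash
python3 -c "
from h import *
p=snap('wrist','w17')[0];cv2.imwrite('pics/w17b.png',cv2.resize(p,(800,600)))
print(plan([.5171,.0015,.160],81.07),plan([.5171,.0015,.051],81.07))"
```

```text
(array([-0.15,  8.22,  6.02]), np.float64(-0.0)) (array([10.75,  8.28,  6.02]), np.float64(-0.0))
```

View pics/w17b.png

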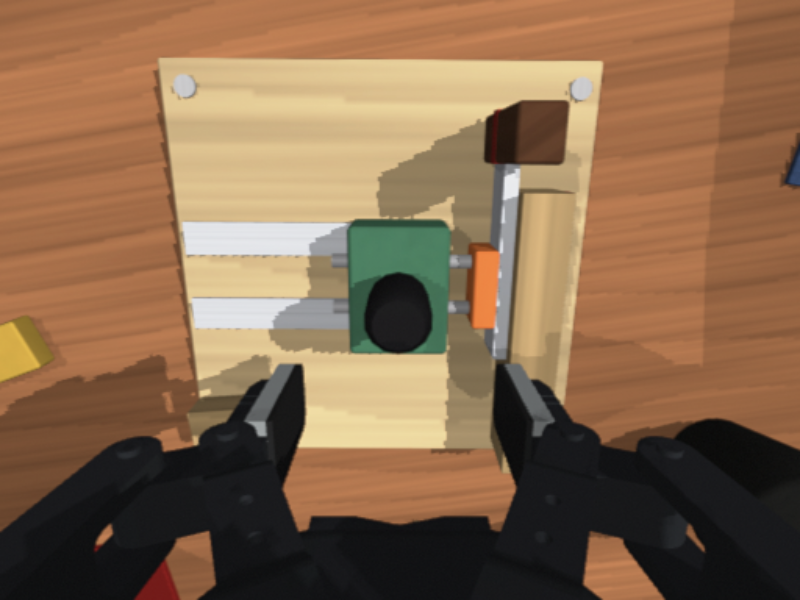

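```bash
python3 -c "
from h import *
p=cv2.imread('pics/w17.png')[55:240,210:390];cv2.imwrite('pics/w17c.png',cv2.resize(p,None,fx=4,fy=4,interpolation=cv2.INTER_CUBIC)[:,:])"
```

```text
(no output)
```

View pics/w17c.png

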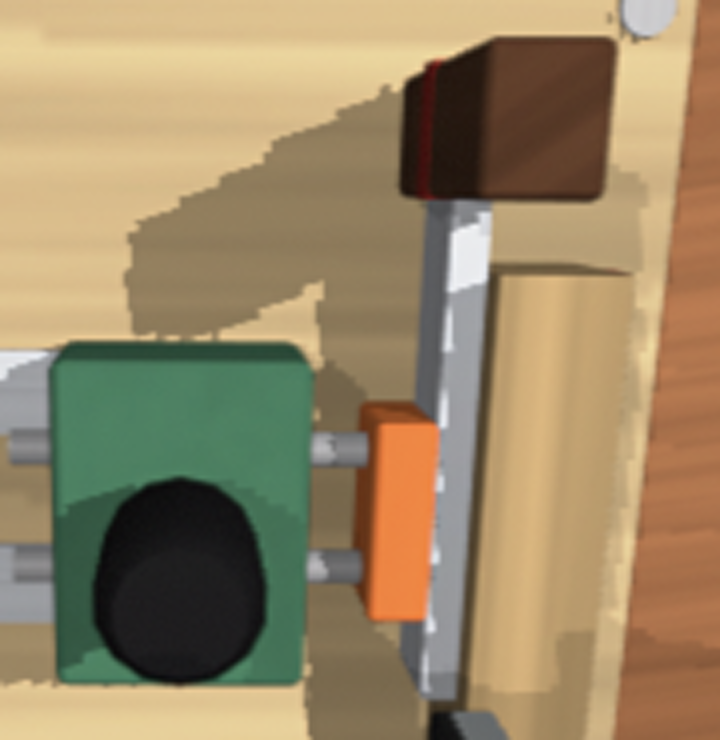

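```bash
python3 -c "
from h import *
y=np.array([.1552,.9879,0])
for n in('w8','w17'):
  D=np.load(n+'.npz');K,T,p=D['K'],D['T'],D['p'];hsv=cv2.cvtColor(p,cv2.COLOR_BGR2HSV).astype(int)
  r=[]
  for v in range(172,190,2):
    S=hsv[v];o=[u for u in range(295,340) if 8<S[u,0]<16 and S[u,1]>150 and S[u,2]>215];g=[u for u in range(250,310) if 65<S[u,0]<90 and S[u,1]>90 and S[u,2]>60]
    if o and g:r.append((onplane(K,T,(max(o)+.5,v),.045)-onplane(K,T,(max(g)+.5,v),.051))@y*1e3)
  print(n,np.round(r,1),np.median(r))
"
```

```text
w8 [31.4 32.2 32.3 32.3 32.4 32.5 32.5 31.8 31.8] 32.28997345406504
w17 [27.6 27.6 27.7 27.7 27.8 27.8 28.7 28.8 28. ] 27.77439506393938
```

>>> play_rows --rows '[[[-0.2,3,2.2],0,6],[[-0.2,6,4.4],0,6.5],[[-0.2,8.2,6],0,6.5],[[-0.2,8.2,6],0,6.5],[[2,8.2,6],0,6.5],[[5,8.3,6],0,6.5],[[8,8.3,6],0,6.5],[[10,8.3,6],0,6.5],[[10.7,8.3,6],0,6.5],[[10.7,8.3,6],0,6.5]]'

```text
time: 16.3
ee_pos: [0.5136, 0.0014, 0.0465]
tcp_rot: [99.8, 89.8, -179.1]
wrist_force: [0.9, -0.0, -0.5]
opening: 0.0652
```

```bash
python3 -c "
from h import *
p=snap('wrist','w18')[0];cv2.imwrite('pics/w18b.png',cv2.resize(p,(800,600)))
print(plan([.5171,.0015,.051],81.07))"
```

```text
(array([-0.26, -0.24,  0.04]), np.float64(-0.01))
```

View pics/w18b.png

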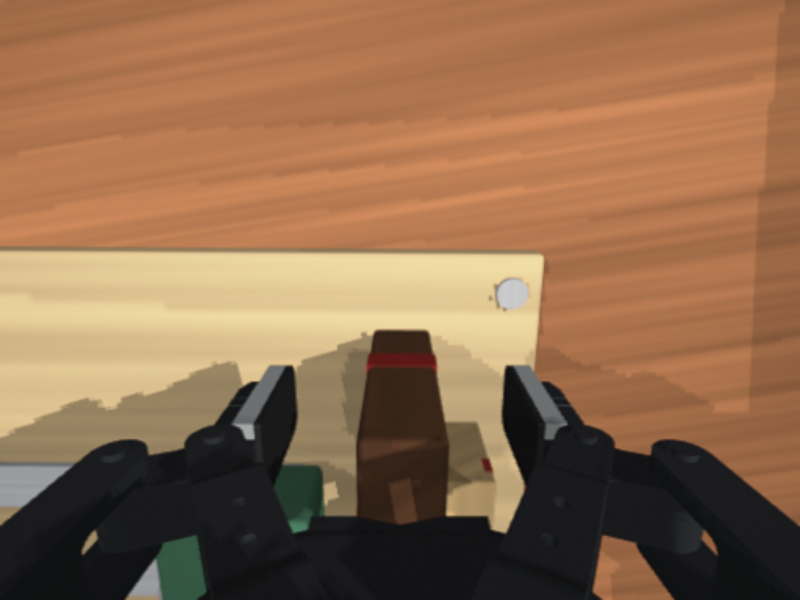

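>>> play_rows --rows '[[[-0.2,-0.25,0.06],0,6.5],[[-0.2,-0.25,0.06],0,5],[[-0.2,-0.25,0.06],0,3.5],[[-0.2,-0.25,0.06],0,2.6],[[-0.2,-0.25,0.06],0,2.4],[[-0.2,-0.25,0.06],0,2.0],[[-0.2,-0.25,0.06],0,1.5],[[-0.2,-0.25,0.06],0,1.5],[[-0.2,-0.25,0.06],0,1.5],[[-0.2,-0.25,0.06],0,1.5]]' --squeeze 40

```text
time: 17.18
ee_pos: [0.5179, 0.0015, 0.0516]
tcp_rot: [-113.5, 89.9, -32.5]
wrist_force: [-1.0, -2.1, 5.5]
opening: 0.0215
```

```bash
python3 look.py 19
```

```text
17.1833 [0.5179 0.0015 0.0516] 81.04324469142527 [-1.  -2.1  5.5]
```

View pics/s19b.png

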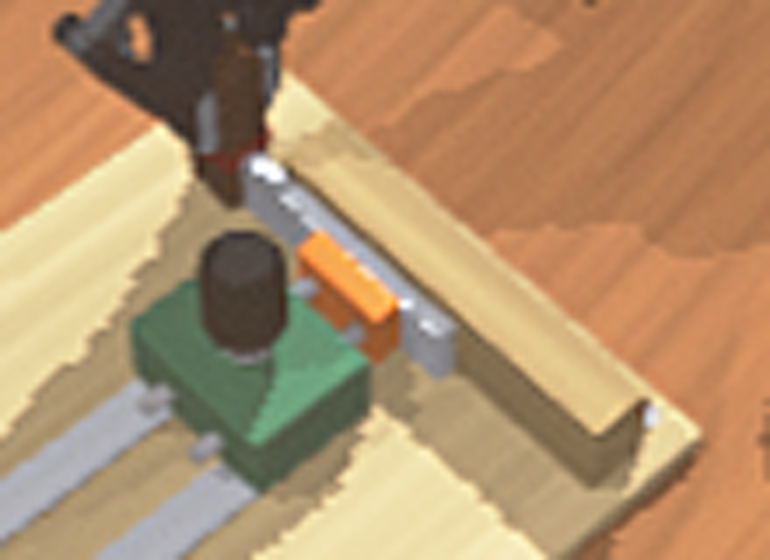

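>>> play_rows --rows '[[[-0.05,0,0],0,1.5],[[-0.05,0.3,0],0,1.5],[[-0.05,0.7,0],0,1.5],[[-0.05,1.1,0],0,1.5],[[-0.05,1.5,0],0,1.5]]'

```text
time: 17.7
ee_pos: [0.5037, 0.0038, 0.0516]
tcp_rot: [-96.6, 89.9, -15.5]
wrist_force: [4.6, -3.1, -2.6]
opening: 0.0218
```

>>> play_rows --rows '[[[0,0.4,0],0,1.5],[[0,0.8,0],0,1.5],[[0,1.2,0],0,1.5],[[0,1.6,0],0,1.5]]'

```text
time: 18.03
ee_pos: [0.4878, 0.0064, 0.0516]
tcp_rot: [-93.0, 89.9, -11.9]
wrist_force: [5.1, -2.9, -0.0]
opening: 0.0217
```

```bash
python3 look.py 20
```

```text
18.0333 [0.4878 0.0064 0.0516] 81.051310745656 [ 5.1 -2.9 -0. ]
```

View pics/s20b.png

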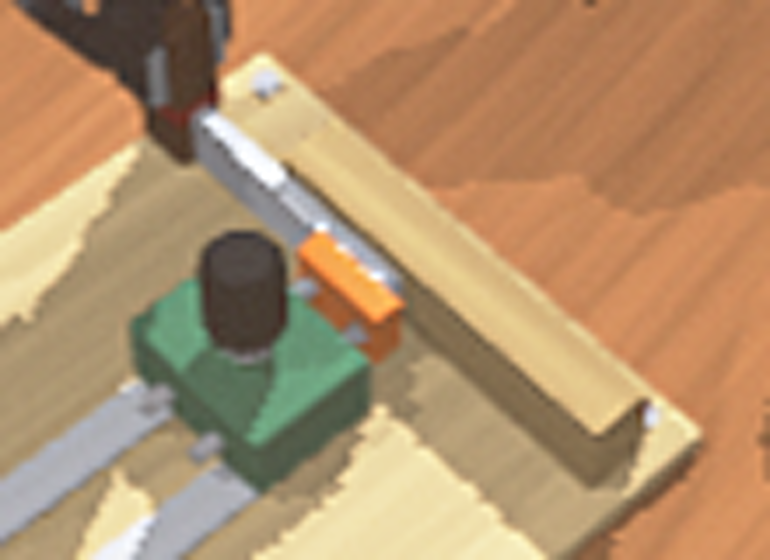

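>>> play_rows --rows '[[[0,0.5,0],0,1.5],[[0,1.0,0],0,1.5],[[0,1.5,0],0,1.5],[[0,2.0,0],0,1.5],[[0,2.6,0],0,1.5],[[0,3.2,0],0,1.5],[[0,4.0,0],0,1.5],[[0,4.8,0],0,1.5],[[0,5.8,0],0,1.5],[[0,6.8,0],0,1.5],[[0,7.8,0],0,1.5],[[0,8.6,0],0,1.5]]'

```text
time: 19.13
ee_pos: [0.4007, 0.0203, 0.0514]
tcp_rot: [56.0, 90.0, 137.0]
wrist_force: [1.8, -0.8, 0.8]
opening: 0.0218
```

```bash
python3 look.py 21; python3 -c "
from h import *
print(plan([.4455,.2506,.11],70.5))"
```

```text
19.1333 [0.4007 0.0203 0.0514] 81.08868518940696 [ 1.8 -0.8  0.8]
(array([-5.84, -0.87, 23.45]), np.float64(10.6))
```

View pics/s21b.png

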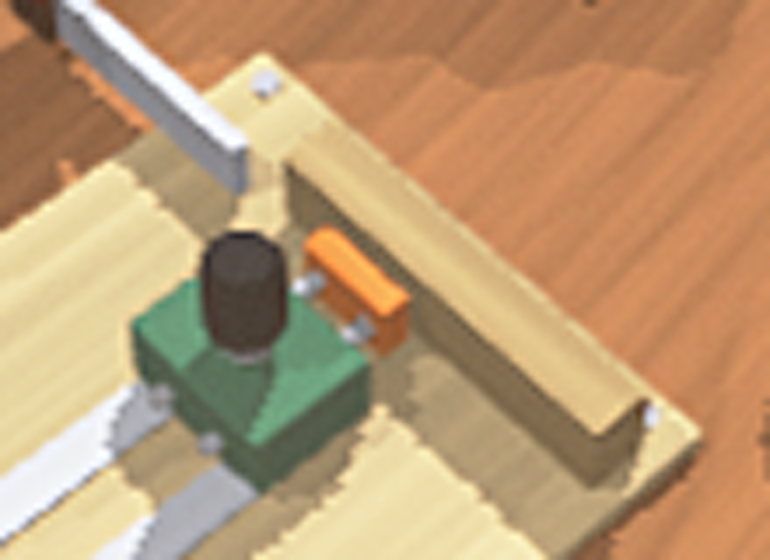

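>>> play_rows --rows '[[[-2,0,0],0,1.5],[[-5,0,0],0,1.5],[[-6,0,2],4,1.5],[[-6,-0.9,23.4],10.5,1.5],[[-6,-0.9,23.4],10.5,1.5],[[-6,-0.9,23.4],10.5,1.5],[[-6,-0.9,23.4],10.5,1.5],[[-6,-0.9,23.4],10.5,1.5],[[-6,-0.9,23.4],10.5,1.5],[[-6,-0.9,23.4],10.5,1.5],[[-6,-0.9,23.4],10.5,1.5],[[-6,-0.9,23.4],10.5,1.5]]'

```text
time: 20.23
ee_pos: [0.4469, 0.2489, 0.111]
tcp_rot: [143.3, 89.9, -146.2]
wrist_force: [-0.5, -0.3, -2.2]
opening: 0.0212
```

```bash
python3 -c "
from h import *
print(bot.get_obs()['wrist_force'],plan([.4455,.2506,.0455],70.5))
p=snap('scene','s22')[0][100:230,180:340];cv2.imwrite('pics/s22b.png',cv2.resize(p,None,fx=4.5,fy=4.5))"
```

```text
[-0.52979849 -0.2894122  -2.18848626] (array([6.55, 0.18, 0.13]), np.float64(0.05))
```

View pics/s22b.png

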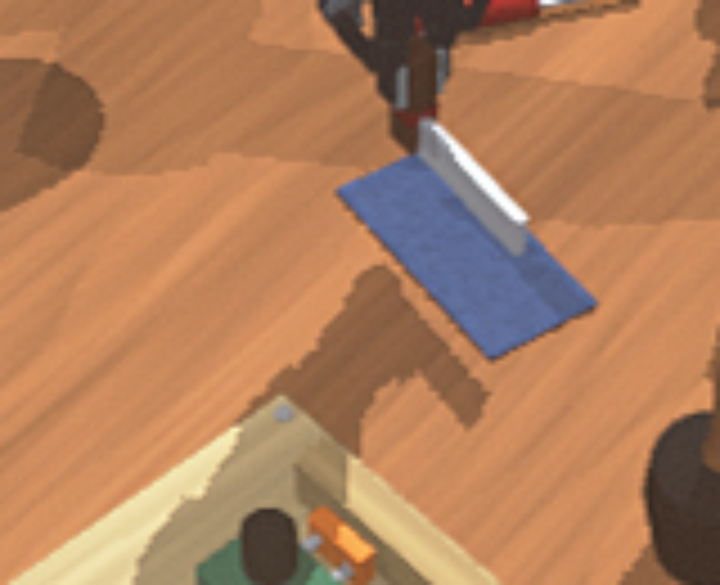

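>>> play_rows --rows '[[[2,0.1,0.1],0,1.5],[[4.5,0.1,0.1],0,1.5],[[6,0.1,0.1],0,1.5],[[6.5,0.1,0.1],0,1.5],[[6.6,0.1,0.1],0,1.5],[[6.65,0.1,0.1],0,1.5],[[6.7,0.1,0.1],0,1.5],[[6.7,0.1,0.1],0,1.5]]'

```text
time: 20.95
ee_pos: [0.4473, 0.2511, 0.0456]
tcp_rot: [-39.9, 89.9, 30.6]
wrist_force: [0.8, 0.5, -1.7]
opening: 0.0219
```

>>> play_rows --rows '[[[0.1,0,0],0,1.5],[[0.17,0,0],0,1.5],[[0.17,0,0],0,1.5]]'

```text
time: 21.2
ee_pos: [0.447, 0.2512, 0.0435]
tcp_rot: [-44.2, 89.9, 26.4]
wrist_force: [-0.8, -1.3, 3.2]
opening: 0.0218
```

>>> play_rows --rows '[[[0.05,0,0],0,1.5],[[0.05,0,0],0,1.5]]'

```text
time: 21.37
ee_pos: [0.4471, 0.2512, 0.0436]
tcp_rot: [-45.2, 89.9, 25.4]
wrist_force: [-2.4, -1.2, 8.9]
opening: 0.0214
```

Seated (contact at the expected height). Back off the extra press and open.

>>> play_rows --rows '[[[-0.05,0,0],0,1.5],[[-0.05,0,0],0,1.5],[[-0.05,0,0],0,3],[[-0.05,0,0],0,5],[[-0.05,0,0],0,7],[[-0.05,0,0],0,7],[[-0.05,0,0],0,7],[[-3,0,0],0,7],[[-7,0,0],0,7],[[-11,0,0],0,7],[[-11,0,0],0,7]]'

```text
time: 22.28
ee_pos: [0.4489, 0.2522, 0.1601]
tcp_rot: [-41.2, 89.4, 29.4]
wrist_force: [0.3, 1.3, 0.6]
opening: 0.0697
```

>>> play_rows --rows '[[[-5,6,0],0,7],[[-5,10,0],0,7],[[-5,12,0],0,7],[[-5,12,0],0,7],[[-5,12,0],0,7]]'

```text
time: 22.7
ee_pos: [0.332, 0.2919, 0.2035]
tcp_rot: [-24.5, 89.9, 46.3]
wrist_force: [0.0, -0.3, 0.2]
opening: 0.0702
```

```bash
python3 look.py 23; python3 -c "
from h import *
p=snap('scene','s24')[0][100:300,160:330];cv2.imwrite('pics/s24b.png',cv2.resize(p,None,fx=3,fy=3,interpolation=2))
p=snap('top','t24')[0][130:250,165:335];cv2.imwrite('pics/t24b.png',cv2.resize(p,None,fx=4,fy=4,interpolation=2))"
```

```text
22.7 [0.332  0.2919 0.2035] 70.74040261796954 [ 0.  -0.3  0.2]
```

View pics/s24b.png

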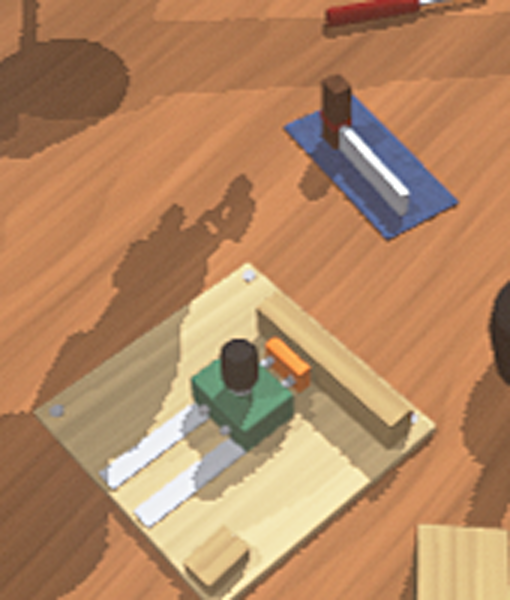

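View pics/t24b.png

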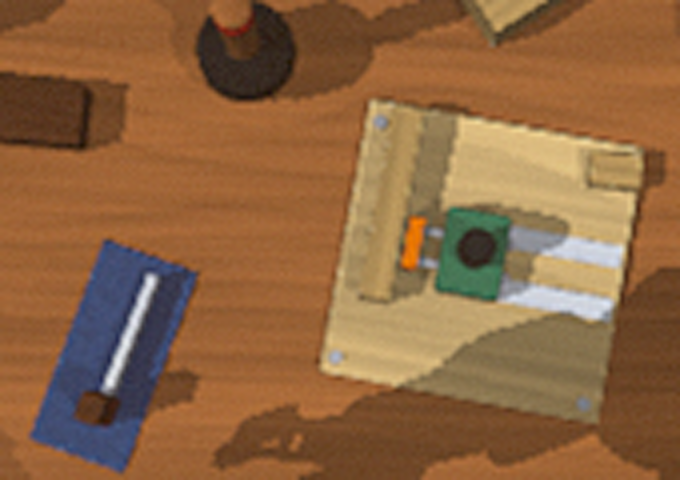

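```bash
python3 -c "
from h import *
y=np.array([.1552,.9879,0])
def c(f,z):
  D=np.load(f+'.npz');p=D['p'];h=cv2.cvtColor(p,cv2.COLOR_BGR2HSV)
  m=cv2.inRange(h,(8,165,200),(16,255,255));x0=(235,150) if f[0]=='t' else (205,180)
  w=np.zeros_like(m);w[x0[1]:x0[1]+80,x0[0]:x0[0]+110]=1;m*=w
  M=cv2.moments(m,True);return onplane(D['K'],D['T'],(M['m10']/M['m00'],M['m01']/M['m00']),z),M['m00']
for a,b in(('s5','s24'),('t5','t24')):
  A,B=c(a,.045),c(b,.045);print(a,A[1],B[1],((B[0]-A[0])@y*1e3).round(1))
D=[np.load(f's{i}.npz')['p'].astype(int) for i in(19,24)];print(np.abs(D[0][220:245,226:248]-D[1][220:245,226:248]).mean())
"
```

```text
s5 56.0 59.0 31.7
t5 36.0 33.0 31.1
8.146060606060606
```

```bash
python3 -c "
from workcell import bot
print(bot.job_done())"
```

```text
the job is handed in; nothing more can be done
None
```

The hold-in is set, the blade is back upright on the blue pad, and the job is handed in. It took about 23 s of the 61 s allowed.

- **Inserting the blade:** I slid it on edge along the fence until its nose was about 40 mm past the shoe's middle (17 mm past its end). I touched it lightly to the fence (about 4 N), set it down and let go.
- **Setting the holder:** I gripped the black knob and pushed until the wrist camera showed the shoe pushed back about 4 mm. The push read about 11 N (11.5 N expected). I then eased off the force and let go.
- **Drawing the blade out:** The shoe dragged on it with a steady force of about 5–6 N, and I stood it back on the pad.

**Last checks:**
- The final pictures show the blade standing on the pad and the bystanders that could be seen where they were.
- The shoe sat about 31–32 mm closer to the fence than at the start, as intended.
- The holder looked the same before and after the draw.

**Disagreements:** My estimates of how far the spring gave do not fully agree. They run from 3.2 mm (arm position) through 3.9–4.1 mm (close wrist view) to 4.5 mm (raised wrist view). I relied on the close view.

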